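Set up the lacquering stand and load the turned pots

TASK

Get the lacquering stand ready and load it: first swing its folding leg all the way out until it snaps home against the stop, then turn the three blue captive bolts clockwise until each is fully home at its end stop, and only then stand every turned pot from the bench upright on the deck, each centred on a felt pad of its own. Leave the can, the tin and the bowl where they are.

Things in the scene. Friction and masses are not known exactly. Their poses are not given: they have to be found in the camera images.
- stand: the stand, fixed to the bench: grey slab 220 x 350 mm, 12 thick; plywood deck 120 (x) x 310 (y) centred at x = +40, its top 30 above the bench, with a rim 8 high, 6 wide round its edge. Three blue bolts in a row at x = -75, folding leg at the -y end. Origin on the bench at the middle; x from the bolts to the deck (away from the robot), y along the deck.
- pad0 (a point): centre of round blue felt pad 0 (diameter 66, flush) on the deck's top; four pads in a row along the stand's y, 75 apart
- pad1 (a point): centre of round blue felt pad 1 (diameter 66, flush) on the deck's top; four pads in a row along the stand's y, 75 apart
- pad2 (a point): centre of round blue felt pad 2 (diameter 66, flush) on the deck's top; four pads in a row along the stand's y, 75 apart
- pad3 (a point): centre of round blue felt pad 3 (diameter 66, flush) on the deck's top; four pads in a row along the stand's y, 75 apart
- bolt_a (a joint): captive bolt at y = +110 of the stand: blue T-bar knob (bar 42 long, 14 wide, 32 high) on a steel foot of radius 34. 0 = slack, bar along the stand's x, white-striped end to -x; grows clockwise seen from above; 3.14 = end stop, fully tight, striped end at the red tick on the +x side. Stays where left. The bar's angle in the stand's frame is minus the joint value.
- bolt_b (a joint): captive bolt at y = +0 of the stand: blue T-bar knob (bar 42 long, 14 wide, 32 high) on a steel foot of radius 34. 0 = slack, bar along the stand's x, white-striped end to -x; grows clockwise seen from above; 3.14 = end stop, fully tight, striped end at the red tick on the +x side. Stays where left. The bar's angle in the stand's frame is minus the joint value.
- bolt_c (a joint): captive bolt at y = -110 of the stand: blue T-bar knob (bar 42 long, 14 wide, 32 high) on a steel foot of radius 34. 0 = slack, bar along the stand's x, white-striped end to -x; grows clockwise seen from above; 3.14 = end stop, fully tight, striped end at the red tick on the +x side. Stays where left. The bar's angle in the stand's frame is minus the joint value.
- bolt_a_grip (a point): on that bolt's axis at the height to grip the T-bar (bar top 7 mm above, bar foot 25 mm below)
- bolt_b_grip (a point): on that bolt's axis at the height to grip the T-bar (bar top 7 mm above, bar foot 25 mm below)
- bolt_c_grip (a point): on that bolt's axis at the height to grip the T-bar (bar top 7 mm above, bar foot 25 mm below)
- leg (a joint): folding leg: flat bar 22 wide, reaching 131 mm from a vertical hinge, top 30 above the bench, with a red upright post (diameter 18, 45 high) 105 from the hinge. 0 = folded, pointing to the stand's -x; grows anticlockwise from above; 1.57 = out, pointing to the stand's -y, at its brass stop. A spring detent resists (a few N at the post) from 1.2 to 1.4, then snaps it to the stop and holds it.
- leg_grip (a point): on the axis of the leg's red grip post, 19 below its top (the top is 75 above the bench)
- leg_hinge (a point): the leg's hinge axis
- pot0: small turned wooden pot, pale wood with dark knob: round body diameter 54, 30 high, with a glued knob lid diameter 24 from 30 to 52 high (grip the knob from above). Origin at the centre of the underside, z up. May be absent.
- pot1: small turned wooden pot, dark wood with pale knob: round body diameter 54, 30 high, with a glued knob lid diameter 24 from 30 to 52 high (grip the knob from above). Origin at the centre of the underside, z up. May be absent.
- pot2: small turned wooden pot, plywood-coloured with dark knob: round body diameter 54, 30 high, with a glued knob lid diameter 24 from 30 to 52 high (grip the knob from above). Origin at the centre of the underside, z up. May be absent.
- pot3: small turned wooden pot, green-dyed with pale knob: round body diameter 54, 30 high, with a glued knob lid diameter 24 from 30 to 52 high (grip the knob from above). Origin at the centre of the underside, z up. May be absent.
- lacquer_can: bystander: red lacquer can, radius 29, 120 high, origin at its foot
- wax_tin: bystander: brass wax tin, radius 36, 34 high, origin at its foot
- bowl: bystander: turned wooden bowl, rim radius 45, 45 high, origin at its foot
Things that resemble listed ones, but are neither listed nor needed, are in the scene too. Leave any pink look-alike of the pot0 alone.

How it is judged:
By the outcome, as a careful person would: the job done as asked, in the order asked, and still so for the second after the job is handed in, with the robot touching nothing.
Of pot0, pot1, pot2, pot3 only 2 to 4 are there at a start; the rules pass over those that are not, and their reading is None.
At some moment in a run one of pot0, pot1, pot2, pot3 may be knocked a few centimetres aside while the robot is not near it.
Once in a run the grip may slacken for a moment while it holds something.
It also fails if it takes over 210 s, if anything falls off the work surface, if the arm or the gripper's body presses on something with over 40 N, if the wrist force passes 120 N, or if a joint passes its speed limit or range.

ROBOT

A 6-joint arm with a two-finger parallel gripper is mounted at the origin on the work surface. World frame = base frame: x ahead of the robot, y to its left, z up, the work surface at z = 0. Lengths are in m, angles in rad, forces in N, time in s.
With the tool pointing down it reaches from about 0.35 to 0.975 m from the base axis. Payload 4.9 kg.
Tool frame: the origin (TCP) lies at the centre of the arm's flange, where the gripper is bolted on; the fingertips stand 173 mm ahead of it and the grasp point (between the pads) lies 155 mm ahead of it (ctrl.finger_overhang is the distance from the TCP to the fingertips, in m); z points along the fingers, y is the direction in which the jaws open and shut (so a half turn about z gives the same grasp; the last joint's range is limited). The gripper opens to 85 mm and grips with 20 to 120 N. Pads are 22 mm wide; open, the fingers measure 114 mm over their backs; the gripper's body (76 mm by 85 mm) begins 54 mm behind the grasp point. The pads swing forward as they close: fully open they stand 13 mm farther back than shut.
Start: joints at [-0.119, 0.053, 1.613, -0, 1.476, -0.119], TCP at [0.625, 0, 0.405] pointing down, gripper open.
Joint ranges: [-3.01, 3.01], [-1.01, 2.22], [0.06, 2.58], [-1.02, 4.17], [0.09, 2.62], [-3.14, 3.14]. Speed limits (rad/s): [2.57, 2.57, 3.14, 3.14, 3.14, 3.14].

INTERFACE

Orientations are given as a rotation vector (axis times angle).
In Python, from station import ctrl, eyes, spotter gives the robot as it stands.
- The arm moves only by the shell command python3 -m crank 'ROWS' [FORCE]. ROWS is JSON, a list of rows, each a list of 7 numbers: the turn, a rotation vector about the tool's x, y, z in rad, then the shift along the tool's x, y, z in mm, then the closure, from -1 (fully open) to 1 (shut). A call has 1 to 8 rows; each row shifts and turns the pose as measured when the row begins, along the tool's axes as they then stand; what a row does not reach is not made up. A row lasts 1/12 s, in which the tool goes at most 41.7 mm and 7.16 degrees, less where a joint would pass 70% of its speed; a pose out of reach is approached as far as the arm can. A call is refused whole if a number of a shift passes 41.7 or a number of a turn 0.125, either way. A call with a gripper value outside its range is refused whole. The fingers move at their own pace and stop on an object; FORCE is the grip in N (left out, the last holds). Time passes only in rows, so rows that do not move let the fingers close. It gives the time, the measured TCP pose, the force and the opening at its end, in the units of the state.
- ctrl.get_obs(): the state, without advancing time (a new reading comes with each control period).
- eyes.get_image(name): name is "scene" or "side" or "wrist"; returns a dict with "image" (480x640x3 uint8, red, green, blue), "vertical_fov" (degrees; the focal length in pixels is half the picture's height over the tangent of half this angle, whatever the lens; pixels are square), "cx", "cy" (the principal point, pixels), "rvec" (rotation vector, rad) and "tvec" (3), from world to camera coordinates, as OpenCV has them; the wrist camera has in their place "mount" (4x4, takes a point from camera to tool coordinates, whose origin is the TCP and whose axes are the flange's). Camera axes: x right, y down, z forward; pixel columns grow to the right and rows downward; lengths in m; the calibration is good to about 2 mm. A picture is of the moment at which its call begins: read the wrist's pose just before it. There is no depth.
- ctrl.finish_job(): hands the job in, once; it reports no verdict.
Trained networks look in a picture, given as the dict that the camera call returned (one of the last four; its "shot" number tells which), for a name from the list of things; names that differ only in an ending like _2 or _b are one class to them, and where a whole thing is asked for, a point or a joint stands for the part that bears it (a point fixed in the world has none). Each returns a list of dicts, best first, with "confidence" (0 to 1); they miss things now and then, are a little off and sometimes report something else, mostly with a low value. They report only what shows in the picture. A call takes as long as a camera call. They do not tell look-alikes from the thing itself.
- spotter.look_for(query, picture): "centre" ([x, y, z] in m, in world coordinates, good to about 4 mm: the middle of the surface that is visible of it).
- spotter.outline_of(query, picture): "region" (480x640 bool, what is visible of it).
- spotter.mark_of(query, picture): "centre" ([x, y, z] in m, in world coordinates, good to about 4 mm: a listed point, or the origin of a listed thing).
The state is a dict: "t": time; "q": joint angles; "dq": joint speeds; "effort": joint torques, N m; "tool_pos": TCP position; "tool_rot": TCP orientation; "contact_force": force on the tool from outside, world axes, zero at the start; "wrist_torque": the same for the moment, N m; "opening": finger opening in m.
Only numpy, scipy, OpenCV 4.12 (cv2) and the standard library are available. Lean on these libraries where they do the work, as an engineer would, in place of code of your own. Each camera call takes 0.05 s, during which the arm holds its last target.

## Working session

There is one attempt and no reset: what is moved stays moved. The work goes in short steps, Python scripts to look and compute and a shell command to move; the robot and the scene stay as the last step left them, time stands still between calls to the robot, and variables do not carry over. Pictures are saved under pics/ and viewed, and the job is handed in when it is done.

```bash
ls; mkdir -p pics
cat > h.py <<'E'
import numpy as np, cv2
from station import ctrl, eyes, spotter
from scipy.spatial.transform import Rotation as R
def shot(n,f=None):
    o=ctrl.get_obs(); p=eyes.get_image(n)
    if f: cv2.imwrite('pics/'+f+'.png',p['image'][:,:,::-1])
    return p,o
def st():
    o=ctrl.get_obs(); print('t',round(o['t'],2),'pos',np.round(o['tool_pos'],4),'rot',np.round(o['tool_rot'],3),'F',np.round(o['contact_force'],1),'op',round(o['opening'],4),'q',np.round(o['q'],2)); return o
E
python3 - <<'E'
from h import *
o=st()
print(R.from_rotvec(o['tool_rot']).as_matrix().round(3))
for n in ['scene','side','wrist']:
    p,o=shot(n,n+'0'); print(n,p['vertical_fov'],p.get('mount'))
    for q in ['stand','pot0','pot1','pot2','pot3','lacquer_can','wax_tin','bowl','bolt_a','leg','leg_grip','leg_hinge','bolt_a_grip','pad0','pad3']:
        for fn in ('mark_of',) if q not in('bolt_a','leg') else ('look_for',):
            print(q,[(np.round(d['centre'],3).tolist(),round(d['confidence'],2)) for d in getattr(spotter,fn)(q,p)])
st()
E
```

```text
pics
t 0.0 pos [0.6247 0.     0.4035] rot [-2.22e+00 -2.22e+00  2.00e-03] F [0.  0.  0.1] op 0.0851 q [-0.12  0.05  1.61  0.    1.48 -0.12]
[[ 0.     1.    -0.002]
 [ 1.    -0.     0.   ]
 [ 0.    -0.002 -1.   ]]
scene 54.99528699791839 None
stand [([0.53, 0.186, 0.001], 0.93), ([0.668, 0.046, 0.026], 0.51)]
pot0 [([0.329, -0.352, -0.0], 0.9), ([0.426, -0.362, -0.0], 0.85), ([0.564, -0.352, -0.002], 0.55)]
pot1 [([0.329, -0.352, -0.0], 0.9), ([0.426, -0.362, -0.0], 0.85), ([0.564, -0.352, -0.002], 0.55)]
pot2 [([0.329, -0.352, -0.0], 0.9), ([0.426, -0.362, -0.0], 0.85), ([0.564, -0.352, -0.002], 0.55)]
pot3 [([0.329, -0.352, -0.0], 0.9), ([0.426, -0.362, -0.0], 0.85), ([0.564, -0.352, -0.002], 0.55)]
lacquer_can [([0.758, -0.243, 0.001], 0.69)]
wax_tin [([0.781, -0.024, 0.001], 0.72)]
bowl [([0.72, 0.243, 0.002], 0.8)]
bolt_a [([0.518, 0.044, 0.04], 0.75), ([0.42, 0.238, 0.035], 0.61)]
leg [([0.604, 0.001, 0.029], 0.67)]
leg_grip [([0.577, -0.002, 0.056], 0.77)]
leg_hinge [([0.668, 0.048, 0.029], 0.6)]
bolt_a_grip []
pad0 [([0.616, 0.107, 0.032], 0.96), ([0.585, 0.171, 0.032], 0.94),
[... 1921 characters left out ...]
001], 0.69), ([0.515, 0.055, 0.048], 0.52)]
lacquer_can [([0.758, -0.242, -0.002], 0.63)]
wax_tin [([0.612, 0.103, 0.035], 0.67), ([0.788, -0.019, 0.005], 0.64)]
bowl []
bolt_a [([0.622, 0.016, 0.032], 0.72), ([0.469, 0.148, 0.044], 0.59), ([0.516, 0.051, 0.026], 0.59)]
leg [([0.625, 0.016, 0.033], 0.9)]
leg_grip [([0.583, -0.006, 0.05], 0.64), ([0.758, -0.244, 0.001], 0.22)]
leg_hinge [([0.674, 0.045, 0.024], 0.75)]
bolt_a_grip []
pad0 [([0.584, 0.174, 0.028], 0.95), ([0.616, 0.104, 0.035], 0.87)]
pad3 [([0.584, 0.174, 0.028], 0.95), ([0.616, 0.104, 0.035], 0.87)]
t 2.4 pos [ 0.625  -0.      0.4047] rot [2.221 2.221 0.   ] F [-0.8  0.7  0.2] op 0.0851 q [-0.12  0.05  1.61  0.    1.48 -0.12]
```

View images.

View pics/scene0.png

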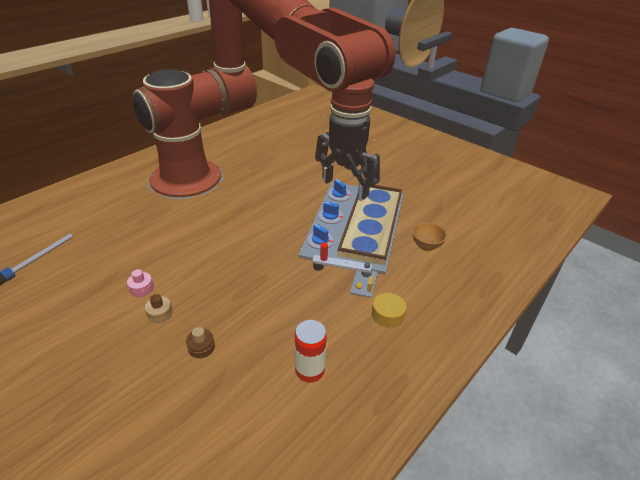

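View pics/side0.png

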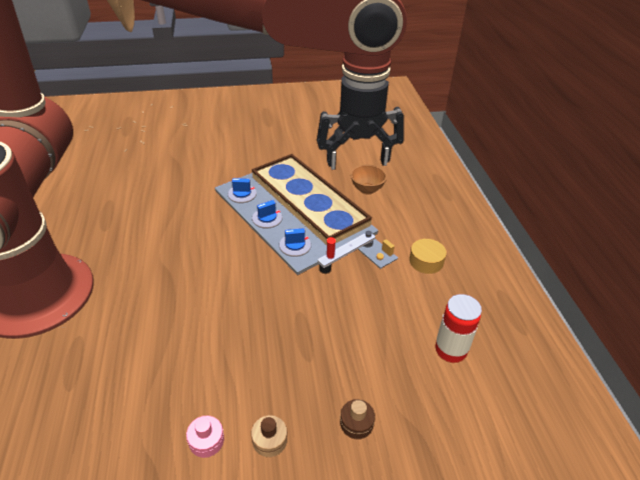

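View pics/wrist0.png

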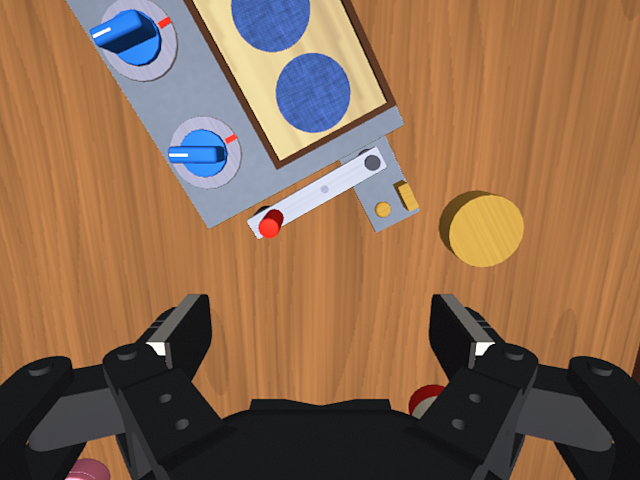

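```bash
cat >> h.py <<'E'
def head(Rm): return np.degrees(np.arctan2(Rm[1,1],Rm[0,1]))
def plan(tgt,hd,c,vmax=40,wmax=0.12,n=None,start=None):
    """prints rows to get TCP to tgt (m, world) w/ tool-y heading hd deg, tool down"""
    o=ctrl.get_obs(); p=np.array(o['tool_pos']) ; Rm=R.from_rotvec(o['tool_rot'])
    if start is not None: p=np.array(start[0]); Rm=down(start[1])
    T=down(hd); tgt=np.array(tgt,float)
    dr=(Rm.inv()*T).as_rotvec(); d=(tgt-p)*1000
    k=n or int(max(np.ceil(np.linalg.norm(d)/vmax),np.ceil(np.abs(dr).max()/wmax),1))
    rows=[]
    for i in range(k):
        s=Rm.inv().apply(d/k)
        rows.append([round(x,3) for x in dr/k]+[round(x,1) for x in s]+[c]); Rm=Rm*R.from_rotvec(dr/k)
    print('rows',k)
    for i in range(0,k,8): print(str(rows[i:i+8]).replace(' ',''))
def down(hd):
    h=np.radians(hd); y=np.array([np.cos(h),np.sin(h),0]); z=np.array([0,0,-1.]); return R.from_matrix(np.column_stack([np.cross(y,z),y,z]))
def hd():
    o=ctrl.get_obs(); print('head',round(head(R.from_rotvec(o['tool_rot']).as_matrix()),2))
E
python3 - <<'E'
from h import *
st();hd()
plan([.560,.030,.260],-62,1)
E
```

```text
t 2.4 pos [ 0.625  -0.      0.4047] rot [2.221 2.221 0.   ] F [-0.8  0.7  0.2] op 0.0851 q [-0.12  0.05  1.61  0.    1.48 -0.12]
head -0.0
rows 10
[[np.float64(0.0),np.float64(-0.0),np.float64(0.108),np.float64(3.0),np.float64(-6.5),np.float64(14.5),1],[np.float64(0.0),np.float64(-0.0),np.float64(0.108),np.float64(2.3),np.float64(-6.8),np.float64(14.5),1],[np.float64(0.0),np.float64(-0.0),np.float64(0.108),np.float64(1.5),np.float64(-7.0),np.float64(14.5),1],[np.float64(0.0),np.float64(-0.0),np.float64(0.108),np.float64(0.8),np.float64(-7.1),np.float64(14.5),1],[np.float64(0.0),np.float64(-0.0),np.float64(0.108),np.float64(-0.0),np.float64(-7.2),np.float64(14.5),1],[np.float64(0.0),np.float64(-0.0),np.float64(0.108),np.float64(-0.8),np.float64(-7.1),np.float64(14.5),1],[np.float64(0.0),np.float64(-0.0),np.float64(0.108),np.float64(-1.5),np.float64(-7.0),np.float64(14.5),1],[np.float64(0.0),np.float64(-0.0),np.float64(0.108),np.float64(-2.3),np.float64(-6.8),np.float64(14.5),1]]
[[np.float64(0.0),np.float64(-0.0),np.float64(0.108),np.float64(-3.0),np.float64(-6.5),np.float64(14.5),1],[np.float64(0.0),np.float64(-0.0),np.float64(0.108),np.float64(-3.7),np.float64(-6.1),np.float64(14.5),1]]
```

```bash
sed -i 's/\[round(x,3) for x in dr\/k\]+\[round(x,1) for x in s\]/[round(float(x),3)+0 for x in dr\/k]+[round(float(x))+0 for x in s]/' h.py
python3 -m crank '[[0,0,0.12,3,-7,15,1],[0,0,0.12,2,-7,15,1],[0,0,0.12,2,-7,15,1],[0,0,0.12,1,-7,15,1],[0,0,0.12,0,-7,15,1],[0,0,0.12,-1,-7,15,1],[0,0,0.12,-2,-7,15,1],[0,0,0.12,-2,-7,15,1]]' 20
python3 - <<'E'
from h import *
hd();plan([.560,.030,.260],-62,1)
E
```

```text
t: 3.07
tool_pos: [0.575, 0.0269, 0.2863]
tool_rot: [3.009, 0.885, 0.019]
contact_force: [-1.0, 0.6, 0.8]
opening: -0.0004
head -57.22
rows 1
[[0.008,-0.011,0.083,-11,-11,26,1]]
```

```bash
python3 -m crank '[[0.008,-0.011,0.08,-11,-11,26,1],[0,0,0,0,0,0,1]]' 20
cat >> h.py <<'E'
def nets(p,qs):
    for q,fn in qs:
        print(q,[(np.round(d['centre'],3).tolist(),round(d['confidence'],2)) for d in getattr(spotter,fn)(q,p)])
E
python3 - <<'E'
from h import *
p,o=shot('wrist','w1'); st();hd()
nets(p,[('leg_grip','mark_of'),('leg_hinge','mark_of'),('bolt_c_grip','mark_of'),('pad0','mark_of')])
E
```

```text
t: 3.23
tool_pos: [0.5576, 0.0309, 0.2557]
tool_rot: [-3.048, -0.755, 0.01]
contact_force: [-1.4, 0.1, -2.0]
opening: -0.0002
t 3.28 pos [0.5598 0.0306 0.2592] rot [3.048 0.759 0.   ] F [0.4 0.4 0.2] op 0.0002 q [-0.08  0.04  1.88 -0.    1.22  1.  ]
head -62.02
leg_grip [([0.582, -0.006, 0.053], 0.88)]
leg_hinge [([0.673, 0.046, 0.021], 0.85)]
bolt_c_grip [([0.514, 0.053, 0.05], 0.86)]
pad0 [([0.582, 0.177, 0.03], 0.93), ([0.618, 0.1, 0.034], 0.73)]
```

View pics/w1.png

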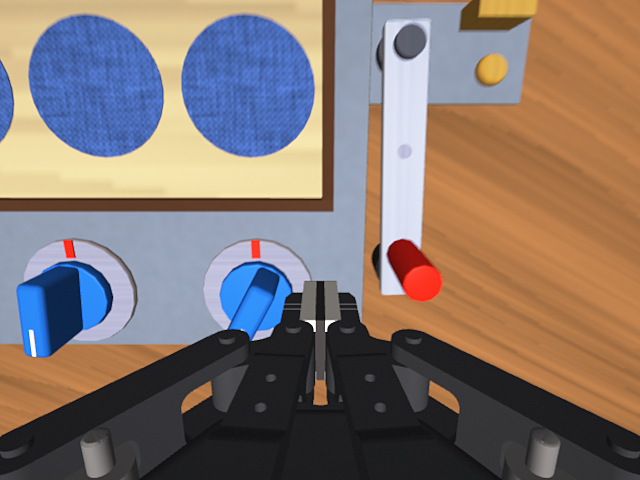

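```bash
python3 -m crank '[[0,0,0,0,0,20,1],[0,0,0,0,0,20,1],[0,0,0,0,0,8,1],[0,0,0,0,8,0,1],[0,0,0,0,6,0,1]]' 20
cat >> h.py <<'E'
H=np.array([.673,.0455]); Y0=28.0
def fpos(th,g,z=.212):
    a=np.radians(Y0+180)+th; r=np.array([np.cos(a),np.sin(a)]); t=np.array([-r[1],r[0]])
    return list(H+.105*r-g*t)+[z]
E
python3 - <<'E'
from h import *
st();hd()
print(fpos(0,.024)); plan(fpos(0.0,.024),-62,1)
E
```

```text
t: 3.9
tool_pos: [0.5772, 0.0164, 0.2263]
tool_rot: [3.037, 0.763, 0.044]
contact_force: [0.6, 0.3, -0.5]
opening: -0.0
t 3.9 pos [0.5772 0.0164 0.2263] rot [3.037 0.763 0.044] F [ 0.6  0.3 -0.5] op -0.0 q [-0.1   0.11  1.87  0.    1.13  0.98]
head -61.8
[np.float64(0.5690231852429514), np.float64(0.017396228136095704), 0.212]
rows 1
[[0.016,-0.025,0.004,-7,-5,14,1]]
```

```bash
python3 -m crank '[[0,0,0,0,0,0,1],[0,0,0,0,0,0,1]]' 20
python3 - <<'E'
from h import *
st();hd()
plan(fpos(0.0,.024),-62,1)
E
```

```text
t: 4.07
tool_pos: [0.5791, 0.0148, 0.2287]
tool_rot: [3.037, 0.761, 0.049]
contact_force: [-0.3, 1.2, -1.0]
opening: -0.0001
t 4.07 pos [0.5791 0.0148 0.2287] rot [3.037 0.761 0.049] F [-0.3  1.2 -1. ] op -0.0001 q [-0.1   0.11  1.86  0.    1.14  0.98]
head -61.88
rows 1
[[0.018,-0.028,0.002,-8,-7,16,1]]
```

```bash
python3 -m crank '[[0.018,-0.028,0,-8,-7,16,1],[0,0,0,0,0,0,1]]' 20
python3 - <<'E'
from h import *
st();hd()
plan(fpos(0.0,.024),-62,1)
E
```

```text
t: 4.23
tool_pos: [0.5697, 0.0167, 0.2137]
tool_rot: [3.047, 0.763, 0.002]
contact_force: [-1.1, 1.0, -2.8]
opening: -0.0
t 4.23 pos [0.5697 0.0167 0.2137] rot [3.047e+00 7.630e-01 2.000e-03] F [-1.1  1.  -2.8] op -0.0 q [-0.1   0.12  1.88 -0.    1.14  0.98]
head -61.9
rows 1
[[0.001,-0.001,0.002,0,-1,2,1]]
```

Now the arc.

```bash
python3 -m crank '[[0,0,-0.1,-2,11,1,1],[0,0,-0.1,-2,11,0,1],[0,0,-0.1,-2,11,0,1],[0,0,-0.1,-2,11,0,1]]' 20
python3 - <<'E'
from h import *
st();hd()
for th in (.4,.5,.8): plan(fpos(th,.024),-62+np.degrees(th),1,vmax=11)
E
```

```text
t: 4.57
tool_pos: [0.5872, -0.0209, 0.2107]
tool_rot: [-2.816, -1.38, 0.006]
contact_force: [-0.9, 1.8, 2.6]
opening: 0.0002
t 4.57 pos [ 0.5872 -0.0209  0.2107] rot [-2.816 -1.38   0.006] F [-0.9  1.8  2.6] op 0.0002 q [-0.16  0.16  1.84  0.    1.15  0.5 ]
head -37.8
rows 1
[[-0.007,0.001,0.022,1,1,-1,1]]
rows 2
[[-0.003,0.0,-0.039,-1,6,-1,1],[-0.003,0.0,-0.039,-1,6,-1,1]]
rows 4
[[-0.002,0.0,-0.094,0,11,0,1],[-0.002,0.0,-0.094,-1,11,0,1],[-0.002,0.0,-0.094,-2,11,0,1],[-0.002,0.0,-0.094,-3,10,0,1]]
```

```bash
python3 -m crank '[[0,0,-0.1,-1,11,0,1],[0,0,-0.1,-2,11,-1,1],[0,0,-0.1,-2,11,0,1],[0,0,-0.1,-2,11,0,1],[0,0,-0.1,-2,11,0,1],[0,0,-0.1,-2,11,0,1]]' 20
python3 - <<'E'
from h import *
st();hd()
for th in (1.0,1.5): plan(fpos(th,.024),-62+np.degrees(th),1,vmax=11)
p,o=shot('wrist','w2')
E
```

```text
t: 5.07
tool_pos: [0.6418, -0.0582, 0.2107]
tool_rot: [-2.242, -2.181, 0.018]
contact_force: [-1.7, -1.3, 2.4]
opening: 0.0
t 5.07 pos [ 0.6418 -0.0582  0.2107] rot [-2.242 -2.181  0.018] F [-1.7 -1.3  2.4] op 0.0 q [-0.21  0.29  1.69 -0.    1.18 -0.18]
head -1.57
rows 1
[[-0.018,-0.001,0.055,1,-1,-1,1]]
rows 5
[[-0.003,-0.001,-0.089,0,10,0,1],[-0.003,-0.001,-0.089,-1,10,0,1],[-0.003,-0.001,-0.089,-2,10,0,1],[-0.003,-0.001,-0.089,-3,10,0,1],[-0.003,-0.001,-0.089,-4,10,0,1]]
```

View pics/w2.png

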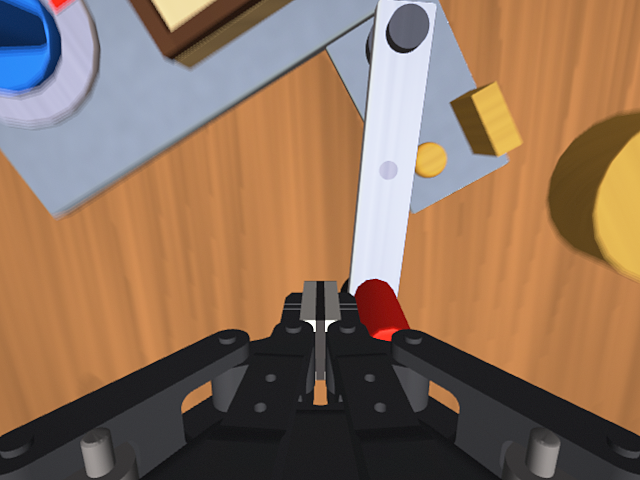

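```bash
python3 -m crank '[[0,0,-0.08,-1,10,0,1],[0,0,-0.09,-2,10,0,1],[0,0,-0.09,-2,10,0,1],[0,0,-0.09,-3,10,0,1]]' 20
python3 - <<'E'
from h import *
st();hd()
for th in (1.4,1.5): plan(fpos(th,.024),-62+np.degrees(th),1,vmax=11)
p,o=shot('wrist','w3')
E
```

```text
t: 5.45
tool_pos: [0.6823, -0.0628, 0.2106]
tool_rot: [-1.812, -2.542, 0.023]
contact_force: [-5.0, 2.9, 5.5]
opening: -0.0002
t 5.45 pos [ 0.6823 -0.0628  0.2106] rot [-1.812 -2.542  0.023] F [-5.   2.9  5.5] op -0.0002 q [-0.2   0.37  1.59 -0.01  1.21 -0.53]
head 19.03
rows 1
[[-0.024,-0.008,0.014,1,1,-1,1]]
rows 2
[[-0.012,-0.004,-0.043,-1,6,-1,1],[-0.012,-0.004,-0.043,-1,6,-1,1]]
```

View pics/w3.png

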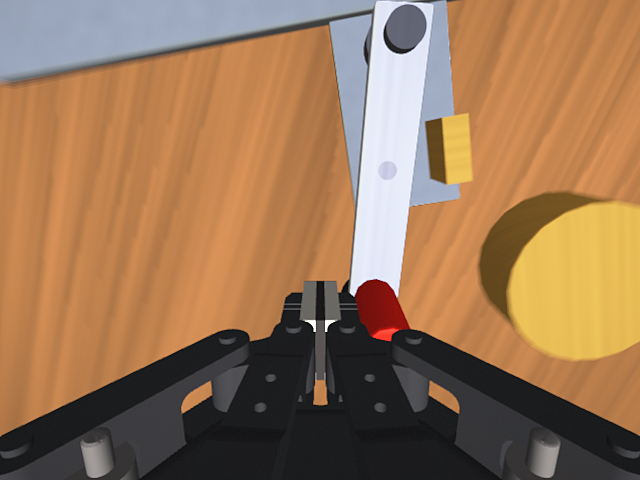

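```bash
python3 -m crank '[[-0.01,0,-0.06,-1,8,-1,1],[-0.01,0,-0.06,-2,6,0,1],[0,0,-0.03,-1,6,0,1],[0,0,0,0,4,0,1]]' 20
python3 - <<'E'
from h import *
st();hd()
for th in (1.5,1.57): plan(fpos(th,.024),-62+np.degrees(th),1,vmax=11)
p,o=shot('wrist','w4')
E
```

```text
t: 5.83
tool_pos: [0.7042, -0.058, 0.2102]
tool_rot: [-1.621, -2.674, 0.011]
contact_force: [-21.5, -11.6, 13.8]
opening: -0.0004
t 5.83 pos [ 0.7042 -0.058   0.2102] rot [-1.621 -2.674  0.011] F [-21.5 -11.6  13.8] op -0.0004 q [-0.19  0.41  1.53 -0.    1.21 -0.67]
head 27.56
rows 1
[[-0.014,-0.009,0.063,3,-10,-2,1]]
rows 1
[[-0.014,-0.009,-0.007,1,-3,-2,1]]
```

View pics/w4.png

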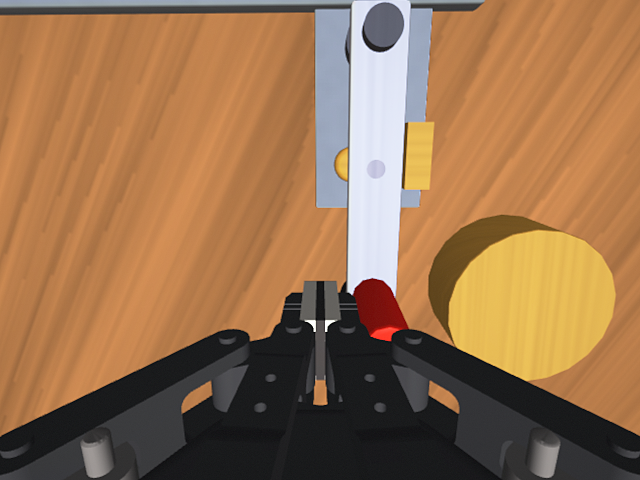

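```bash
python3 -m crank '[[0,0,0,3,-10,0,1],[0,0,0,0,-15,-2,1],[0,0,0,0,-5,-30,1],[0,0,0,0,0,-35,1],[0,0,0,0,0,-35,-0.2],[0,0,0,0,0,-35,-0.2]]' 20
python3 - <<'E'
from h import *
st();hd()
p,o=shot('wrist','w5')
nets(p,[('leg_grip','mark_of'),('leg_hinge','mark_of')])
p,o=shot('scene','s5')
nets(p,[('leg_grip','mark_of'),('leg_hinge','mark_of'),('pot0','mark_of')])
E
```

```text
t: 6.38
tool_pos: [0.6705, -0.0681, 0.3354]
tool_rot: [-1.634, -2.631, 0.031]
contact_force: [0.5, 0.8, 0.1]
opening: 0.0229
t 6.38 pos [ 0.6705 -0.0681  0.3354] rot [-1.634 -2.631  0.031] F [0.5 0.8 0.1] op 0.0229 q [-0.21  0.23  1.54 -0.    1.42 -0.67]
head 26.34
leg_grip [([0.722, -0.048, 0.054], 0.63)]
leg_hinge [([0.672, 0.042, 0.025], 0.83)]
leg_grip [([0.717, -0.047, 0.057], 0.97), ([0.426, -0.364, 0.0], 0.4)]
leg_hinge [([0.67, 0.045, 0.027], 0.66)]
pot0 [([0.72, -0.044, 0.054], 0.73), ([0.562, -0.353, -0.002], 0.68), ([0.427, -0.365, 0.001], 0.65), ([0.33, -0.349, -0.001], 0.56)]
```

View pics/w5.png

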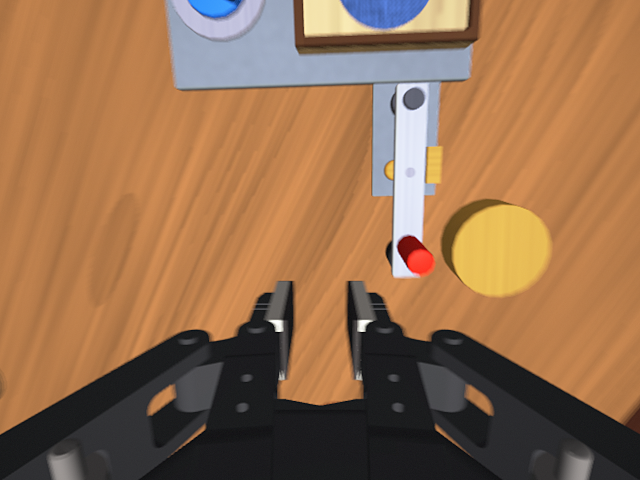

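View pics/s5.png

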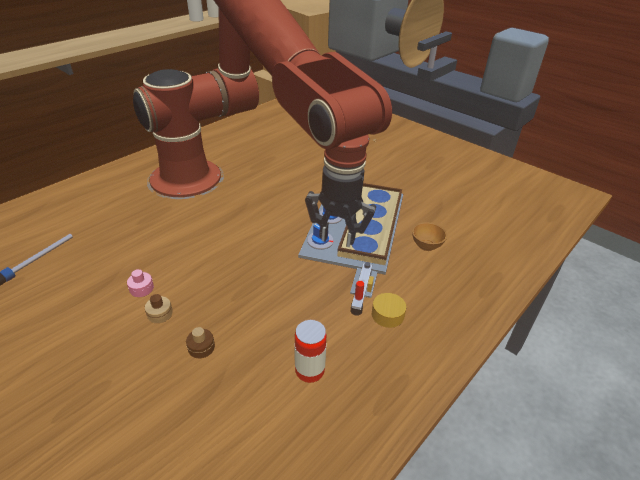

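Run:
```python
from h import *
plan([.516,.053,.35],88,-.2)
```

```text
rows 9
[[-0.002,-0.005,-0.119,20,-9,-1,-0.2],[-0.002,-0.005,-0.119,21,-7,-1,-0.2],[-0.002,-0.005,-0.119,21,-5,-1,-0.2],[-0.002,-0.005,-0.119,22,-2,-1,-0.2],[-0.002,-0.005,-0.119,22,1,-1,-0.2],[-0.002,-0.005,-0.119,22,3,-2,-0.2],[-0.002,-0.005,-0.119,21,6,-2,-0.2],[-0.002,-0.005,-0.119,20,8,-2,-0.2]]
[[-0.002,-0.005,-0.119,19,11,-2,-0.2]]
```

```bash
python3 -m crank '[[0,-0.005,-0.12,20,-9,-1,-0.2],[0,-0.005,-0.12,21,-7,-1,-0.2],[0,-0.005,-0.12,21,-5,-1,-0.2],[0,-0.005,-0.12,22,-2,-1,-0.2],[0,-0.005,-0.12,22,1,-1,-0.2],[0,-0.005,-0.12,22,3,-2,-0.2],[0,-0.005,-0.12,21,6,-2,-0.2],[0,-0.005,-0.12,20,8,-2,-0.2]]'
python3 - <<'E'
from h import *
plan([.516,.053,.35],88,-.2)
E
```

```text
t: 7.4
tool_pos: [0.5234, 0.0398, 0.3301]
tool_rot: [-0.179, -3.09, 0.024]
contact_force: [-1.7, 0.1, 0.3]
opening: 0.0515
rows 1
[[-0.016,-0.046,-0.081,10,12,-20,-0.2]]
```

```bash
python3 -m crank '[[-0.016,-0.045,-0.08,10,12,-20,-0.2],[0,0,0,0,0,0,-0.2]]'
python3 - <<'E'
from h import *
st(); hd()
p,o=shot('wrist','w6')
nets(p,[('bolt_c_grip','mark_of')])
E
```

```text
t: 7.57
tool_pos: [0.5118, 0.0555, 0.3456]
tool_rot: [-0.043, -3.133, -0.002]
contact_force: [0.5, -0.8, 0.5]
opening: 0.0514
t 7.57 pos [0.5118 0.0555 0.3456] rot [-4.300e-02 -3.133e+00 -2.000e-03] F [ 0.5 -0.8  0.5] op 0.0514 q [-0.04 -0.17  1.92  0.    1.39 -1.58]
head 88.44
bolt_c_grip [([0.516, 0.053, 0.049], 0.9)]
```

View pics/w6.png

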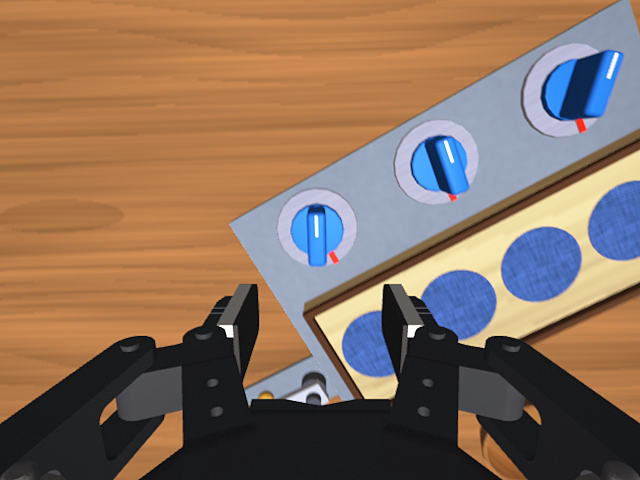

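```bash
cat >> h.py <<'E'
def pix2plane(p,o,uv,z):
    f=240/np.tan(np.radians(p['vertical_fov']/2)); d=np.array([(uv[0]-p['cx'])/f,(uv[1]-p['cy'])/f,1.])
    if 'mount' in p:
        M=np.array(p['mount']); T=np.eye(4); T[:3,:3]=R.from_rotvec(o['tool_rot']).as_matrix(); T[:3,3]=o['tool_pos']; W=T@M
        c=W[:3,3]; d=W[:3,:3]@d
    else:
        Rw=R.from_rotvec(np.ravel(p['rvec'])).as_matrix(); c=-Rw.T@np.ravel(p['tvec']); d=Rw.T@d
    return c+d*(z-c[2])/d[2]
E
python3 - <<'E'
from h import *
im=cv2.imread('pics/w6.png')
a=cv2.resize(im[170:280,270:380],None,fx=4,fy=4,interpolation=cv2.INTER_CUBIC)
b=cv2.resize(im[110:220,390:500],None,fx=4,fy=4,interpolation=cv2.INTER_CUBIC)[:, :340]
c=cv2.resize(im[30:140,515:640],None,fx=4,fy=4,interpolation=cv2.INTER_CUBIC)[:, :]
cv2.imwrite('pics/z6.png',np.hstack([a[:,:340] if 0 else a[:, :300],b[:, :],]))
cv2.imwrite('pics/z6c.png',c)
E
```

```text
(no output)
```

View pics/z6.png

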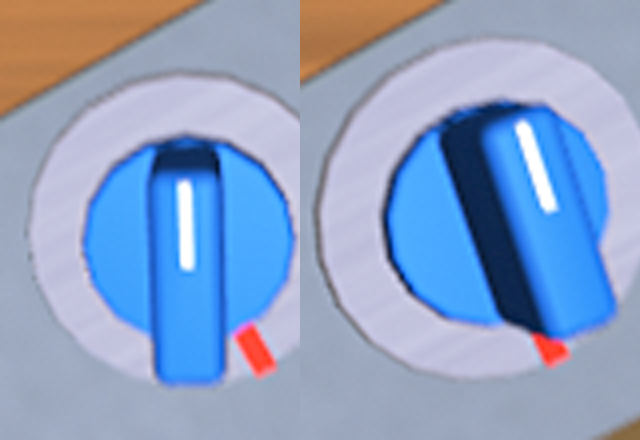

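View pics/z6c.png

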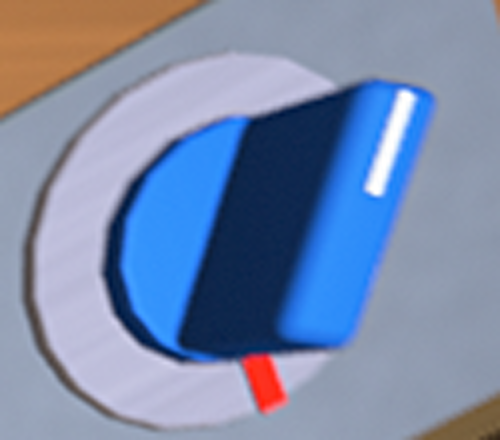

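Run:
```python
from h import *
p=eyes.get_image('wrist'); o=ctrl.get_obs()
for n,a,b in [('c',(316.3,213.8),(317.5,265.8)),('b',(445.3,140.5),(452.3,163.3)),('b2',(445.3,138),(459.5,192)),('a',(616.3,53),(608.8,78.3)),('a2',(623,54),(604,116))]:
    A=pix2plane(p,o,a,.057);B=pix2plane(p,o,b,.057); h=np.degrees(np.arctan2(*(A-B)[1::-1])); print(n,A.round(4),B.round(4),(np.linalg.norm(A-B)*1000).round(1),'mid',((A+B)/2).round(4),'stripe heading',h,'joint',208-(h%360))
for q in ['bolt_a_grip']: nets(p,[(q,'mark_of')])
```

```text
c [0.4916 0.0505 0.057 ] [0.5306 0.0501 0.057 ] 39.0 mid [0.5111 0.0503 0.057 ] stripe heading 179.36192301134392 joint 28.63807698865608
b [0.4439 0.1396 0.057 ] [0.4592 0.1453 0.057 ] 16.3 mid [0.4516 0.1424 0.057 ] stripe heading -159.86483636546754 joint 7.864836365467539
b2 [0.4423 0.1395 0.057 ] [0.4792 0.1515 0.057 ] 38.8 mid [0.4607 0.1455 0.057 ] stripe heading -162.12427924788273 joint 10.124279247882725
a [0.3931 0.2462 0.057 ] [0.408  0.2439 0.057 ] 15.2 mid [0.4005 0.2451 0.057 ] stripe heading 171.17454827597453 joint 36.82545172402547
a2 [0.3938 0.2506 0.057 ] [0.4314 0.2445 0.057 ] 38.1 mid [0.4126 0.2476 0.057 ] stripe heading 170.8252843497975 joint 37.1747156502025
bolt_a_grip [([0.415, 0.244, 0.048], 0.59)]
```

```bash
python3 -m crank '[[0,0,-0.017,0,2,35,-0.2],[0,0,0,0,0,35,-0.2],[0,0,0,0,0,30,-0.2],[0,0,0,0,0,0,-0.2]]'
python3 - <<'E'
from h import *
st(); hd()
plan([.514,.052,.206],89.4,-.2)
E
```

```text
t: 8.1
tool_pos: [0.5139, 0.0529, 0.2388]
tool_rot: [-0.035, -3.128, 0.003]
contact_force: [-1.7, -0.2, -1.3]
opening: 0.0513
t 8.1 pos [0.5139 0.0529 0.2388] rot [-3.500e-02 -3.128e+00  3.000e-03] F [-1.7 -0.2 -1.3] op 0.0513 q [-0.04 -0.04  2.   -0.    1.2  -1.59]
head 88.71
rows 1
[[-0.002,-0.014,-0.012,-1,-1,33,-0.2]]
```

```bash
python3 -m crank '[[0,-0.014,-0.012,-1,-1,20,-0.2],[0,0,0,0,0,13,-0.2],[0,0,0,0,0,0,-0.2]]'
python3 - <<'E'
from h import *
st(); hd()
plan([.514,.052,.206],89.4,-.2)
p,o=shot('wrist','w7')
E
```

```text
t: 8.35
tool_pos: [0.5158, 0.05, 0.2037]
tool_rot: [-0.023, -3.137, 0.004]
contact_force: [-0.6, -0.7, -0.6]
opening: 0.0511
t 8.35 pos [0.5158 0.05   0.2037] rot [-0.023 -3.137  0.004] F [-0.6 -0.7 -0.6] op 0.0511 q [-0.05  0.02  2.01 -0.    1.12 -1.6 ]
head 89.14
rows 1
[[-0.002,-0.004,-0.004,2,2,-2,-0.2]]
```

View pics/w7.png

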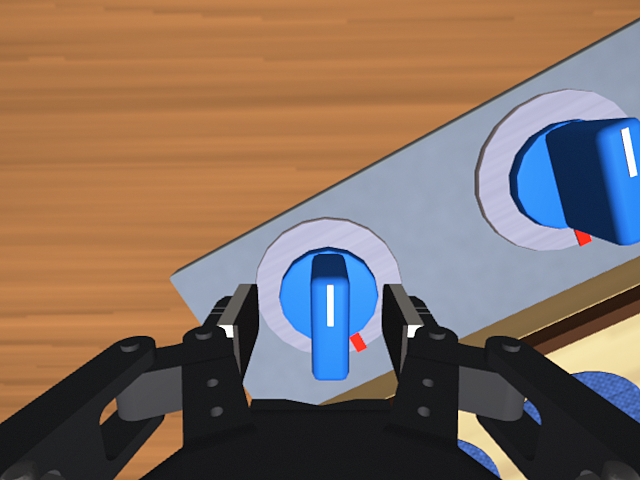

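```bash
python3 -m crank '[[0,0,-0.004,0,4,-1,-0.2],[0,0,0,0,0,0,0.2],[0,0,0,0,0,0,1],[0,0,0,0,0,0,1],[0,0,0,0,0,0,1],[0,0,0,0,0,0,1]]' 40
python3 - <<'E'
from h import *
st(); hd()
E
```

```text
t: 8.9
tool_pos: [0.5189, 0.0538, 0.2114]
tool_rot: [0.019, 3.137, -0.005]
contact_force: [0.9, 0.1, -4.6]
opening: 0.0131
t 8.9 pos [0.5189 0.0538 0.2114] rot [ 0.019  3.137 -0.005] F [ 0.9  0.1 -4.6] op 0.0131 q [-0.04  0.01  2.   -0.    1.13 -1.6 ]
head 89.29
```

```bash
python3 -m crank '[[0,0,0,0,0,0,0.2],[0,0,0,0,0,0,0.2],[0,0,0,3,0,8,0.3],[0,0,0,0,0,3,1],[0,0,0,0,0,0,1],[0,0,0,0,0,0,1]]' 40
python3 - <<'E'
from h import *
st(); hd()
E
```

```text
t: 9.4
tool_pos: [0.5168, 0.0538, 0.2018]
tool_rot: [0.019, 3.133, -0.005]
contact_force: [-0.7, -0.6, 2.2]
opening: 0.0134
t 9.4 pos [0.5168 0.0538 0.2018] rot [ 0.019  3.133 -0.005] F [-0.7 -0.6  2.2] op 0.0134 q [-0.04  0.02  2.01 -0.    1.1  -1.6 ]
head 89.31
```

```bash
python3 -m crank '[[0,0,0.1,0,0,0,1],[0,0,0.1,0,0,0,1],[0,0,0.1,0,0,0,1],[0,0,0.1,0,0,0,1],[0,0,0.1,0,0,0,1],[0,0,0.1,0,0,0,1]]' 40
python3 - <<'E'
from h import *
st(); hd()
plan([.5166,.0537,.204],60,1,n=1)
E
```

```text
t: 9.9
tool_pos: [0.5167, 0.0529, 0.2018]
tool_rot: [0.981, 2.976, -0.007]
contact_force: [-0.7, -0.4, 1.6]
opening: 0.0137
t 9.9 pos [0.5167 0.0529 0.2018] rot [ 0.981  2.976 -0.007] F [-0.7 -0.4  1.6] op 0.0137 q [-0.04  0.02  2.01 -0.01  1.1  -0.97]
head 53.5
rows 1
[[-0.002,0.009,-0.113,1,1,-2,1]]
```

```bash
python3 -m crank '[[0,0.005,0.11,0,0,-1,1],[0,0,0.11,0,0,0,1],[0,0,0.11,0,0,0,1],[0,0,0.11,0,0,0,1],[0,0,0.11,0,0,0,1],[0,0,0.11,0,0,0,1],[0,0,0.11,0,0,0,1],[0,0,0.11,0,0,0,1]]' 40
python3 - <<'E'
from h import *
st(); hd()
plan([.5166,.0537,.204],60,1,n=1)
E
```

```text
t: 10.57
tool_pos: [0.5161, 0.0521, 0.2018]
tool_rot: [2.206, 2.231, -0.01]
contact_force: [-1.5, 0.0, 1.6]
opening: 0.0131
t 10.57 pos [0.5161 0.0521 0.2018] rot [ 2.206  2.231 -0.01 ] F [-1.5  0.   1.6] op 0.0131 q [-0.04  0.02  2.01 -0.01  1.11 -0.05]
head 0.63
rows 1
[[-0.006,0.006,-1.036,2,1,-2,1]]
```

```bash
python3 -m crank '[[0,0.005,0.11,1,0,-1,1],[0,0,0.11,1,0,0,1],[0,0,0.11,0,0,0,1],[0,0,0.11,0,0,0,1],[0,0,0.11,0,0,0,1],[0,0,0.11,0,0,0,1],[0,0,0.11,0,0,0,1],[0,0,0.11,0,0,0,1]]' 40
python3 - <<'E'
from h import *
o=st(); hd(); print(o['wrist_torque'])
plan([.5166,.0537,.204],-62,1,n=1)
E
```

```text
t: 11.23
tool_pos: [0.5151, 0.0529, 0.2018]
tool_rot: [2.969, 1.014, -0.016]
contact_force: [-0.4, 1.4, 1.4]
opening: 0.0132
t 11.23 pos [0.5151 0.0529 0.2018] rot [ 2.969  1.014 -0.016] F [-0.4  1.4  1.4] op 0.0132 q [-0.04  0.02  2.01 -0.01  1.12  0.88]
head -52.27
[0.15845574 0.11668586 0.05364275]
rows 1
[[0.001,0.011,0.17,2,0,-2,1]]
```

```bash
python3 -m crank '[[0,0.005,0.08,1,0,-1,1],[0,0,0.07,0,0,0,1],[0,0,0.04,0,0,0,1],[0,0,0.04,0,0,0,1]]' 40
python3 - <<'E'
from h import *
o=st(); hd(); print(o['wrist_torque'])
E
```

```text
t: 11.57
tool_pos: [0.5148, 0.0532, 0.2018]
tool_rot: [3.068, 0.654, -0.017]
contact_force: [-4.3, -2.5, 7.4]
opening: 0.0132
t 11.57 pos [0.5148 0.0532 0.2018] rot [ 3.068  0.654 -0.017] F [-4.3 -2.5  7.4] op 0.0132 q [-0.04  0.02  2.01 -0.01  1.12  1.11]
head -65.91
[-0.18371125  0.57794181  1.19887329]
```

```bash
python3 -m crank '[[0,0,0.05,0,0,0,1],[0,0,0.02,0,0,0,1]]' 40
python3 - <<'E'
from h import *
o=st(); hd(); print(o['wrist_torque'])
E
python3 -m crank '[[0,0,0,0,0,0,-0.2],[0,0,0,0,0,0,-0.2],[0,0,0,0,0,-20,-0.2],[0,0,0,0,0,-35,-0.2],[0,0,0,0,0,-40,-0.2],[0,0,0,0,0,-35,-0.2]]' 40
python3 - <<'E'
from h import *
p,o=shot('wrist','w8')
plan([.464,.149,.34],108,-.2)
nets(p,[('bolt_b_grip','mark_of')])
E
```

```text
t: 11.73
tool_pos: [0.5148, 0.0537, 0.202]
tool_rot: [3.083, 0.56, -0.018]
contact_force: [0.2, 0.9, 0.4]
opening: 0.0135
t 11.73 pos [0.5148 0.0537 0.202 ] rot [ 3.083  0.56  -0.018] F [0.2 0.9 0.4] op 0.0135 q [-0.04  0.02  2.01 -0.01  1.12  1.18]
head -69.39
[ 0.26695889 -0.03773247  2.57148791]
t: 12.23
tool_pos: [0.5124, 0.0546, 0.3241]
tool_rot: [-3.092, -0.547, 0.055]
contact_force: [1.7, -0.0, -0.0]
opening: 0.0514
rows 26
[[-0.001,0.0,-0.119,-1,-4,0,-0.2],[-0.001,0.0,-0.119,0,-4,0,-0.2],[-0.001,0.0,-0.119,0,-4,0,-0.2],[-0.001,0.0,-0.119,1,-4,0,-0.2],[-0.001,0.0,-0.119,1,-4,0,-0.2],[-0.001,0.0,-0.119,2,-4,0,-0.2],[-0.001,0.0,-0.119,2,-3,0,-0.2],[-0.001,0.0,-0.119,3,-3,0,-0.2]]
[[-0.001,0.0,-0.119,3,-3,0,-0.2],[-0.001,0.0,-0.119,3,-2,0,-0.2],[-0.001,0.0,-0.119,4,-2,0,-0.2],[-0.001,0.0,-0.119,4,-2,0,-0.2],[-0.001,0.0,-0.119,4,-1,0,-0.2],[-0.001,0.0,-0.119,4,-1,0,-0.2],[-0.001,0.0,-0.119,4,0,0,-0.2],[-0.001,0.0,-0.119,4,0,0,-0.2]]
[[-0.001,0.0,-0.119,4,1,0,-0.2],[-0.001,0.0,-0.119,4,1,0,-0.2],[-0.001,0.0,-0.119,4,2,0,-0.2],[-0.001,0.0,-0.119,4,2,0,-0.2],[-0.001,0.0,-0.119,3,3,0,-0.2],[-0.001,0.0,-0.119,3,3,0,-0.2],[-0.001,0.0,-0.119,3,3,0,-0.2],[-0.001,0.0,-0.119,2,4,0,-0.2]]
[[-0.001,0.0,-0.119,2,4,0,-0.2],[-0.001,0.0,-0.119,1,4,0,-0.2]]
bolt_b_grip [([0.464, 0.152, 0.052], 0.93)]
```

View pics/w8.png

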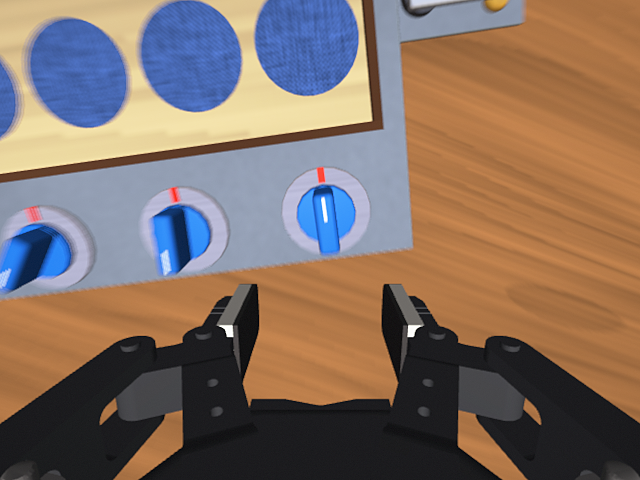

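```bash
python3 -m crank '[[0,0,-0.12,-1,-4,0,-0.2],[0,0,-0.12,0,-4,0,-0.2],[0,0,-0.12,0,-4,0,-0.2],[0,0,-0.12,1,-4,0,-0.2],[0,0,-0.12,1,-4,0,-0.2],[0,0,-0.12,2,-4,0,-0.2],[0,0,-0.12,2,-3,0,-0.2],[0,0,-0.12,3,-3,0,-0.2]]' 
python3 -m crank '[[0,0,-0.12,3,-3,0,-0.2],[0,0,-0.12,3,-2,0,-0.2],[0,0,-0.12,4,-2,0,-0.2],[0,0,-0.12,4,-2,0,-0.2],[0,0,-0.12,4,-1,0,-0.2],[0,0,-0.12,4,-1,0,-0.2],[0,0,-0.12,4,0,0,-0.2],[0,0,-0.12,4,0,0,-0.2]]'
python3 - <<'E'
from h import *
plan([.464,.149,.34],109,-.2)
E
```

```text
t: 13.0
tool_pos: [0.4988, 0.0825, 0.3305]
tool_rot: [-2.454, -1.947, 0.019]
contact_force: [-0.3, 0.3, 0.1]
opening: 0.0515
t: 13.67
tool_pos: [0.4797, 0.111, 0.3248]
tool_rot: [-1.22, -2.872, 0.005]
contact_force: [-0.0, -0.2, -0.8]
opening: 0.0511
rows 10
[[0.0,-0.002,-0.113,4,1,-1,-0.2],[0.0,-0.002,-0.113,4,2,-1,-0.2],[0.0,-0.002,-0.113,3,2,-1,-0.2],[0.0,-0.002,-0.113,3,3,-1,-0.2],[0.0,-0.002,-0.113,3,3,-1,-0.2],[0.0,-0.002,-0.113,2,3,-2,-0.2],[0.0,-0.002,-0.113,2,4,-2,-0.2],[0.0,-0.002,-0.113,2,4,-2,-0.2]]
[[0.0,-0.002,-0.113,1,4,-2,-0.2],[0.0,-0.002,-0.113,1,4,-2,-0.2]]
```

```bash
python3 -m crank '[[0,-0.002,-0.113,4,1,-1,-0.2],[0,-0.002,-0.113,4,2,-1,-0.2],[0,-0.002,-0.113,3,2,-1,-0.2],[0,-0.002,-0.113,3,3,-1,-0.2],[0,-0.002,-0.113,3,3,-1,-0.2],[0,-0.002,-0.113,3,3,-2,-0.2],[0,-0.002,-0.113,2,4,-2,-0.2],[0,-0.002,-0.113,2,4,-2,-0.2]]'
python3 -m crank '[[0,-0.002,-0.113,1,4,-2,-0.2],[0,-0.002,-0.08,1,4,-2,-0.2],[0,0,0,0,0,0,-0.2]]'
python3 - <<'E'
from h import *
hd();p,o=shot('wrist','w9')
plan([.464,.150,.34],109,-.2)
nets(p,[('bolt_b_grip','mark_of')])
E
```

```text
t: 14.33
tool_pos: [0.4635, 0.1418, 0.3299]
tool_rot: [0.211, -3.121, -0.01]
contact_force: [0.4, -0.1, -0.6]
opening: 0.0512
t: 14.58
tool_pos: [0.4595, 0.1498, 0.3323]
tool_rot: [0.525, -3.087, -0.016]
contact_force: [-0.4, 0.2, 0.4]
opening: 0.0512
head 109.3
rows 1
[[0.011,-0.009,0.003,-4,-1,-8,-0.2]]
bolt_b_grip [([0.463, 0.152, 0.049], 0.65), ([0.416, 0.246, 0.048], 0.57)]
```

View pics/w9.png

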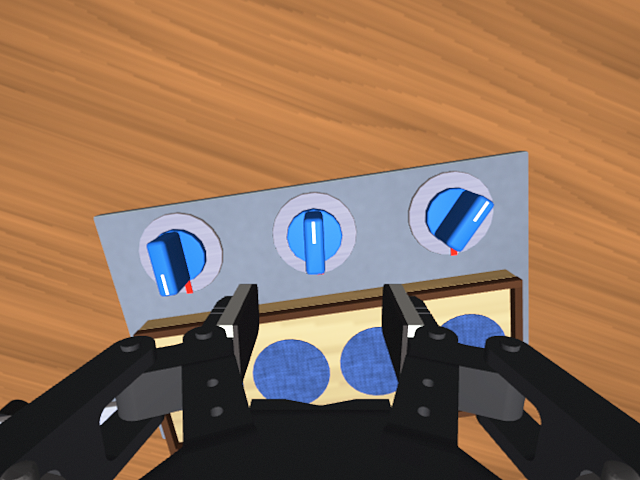

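```bash
python3 -m crank '[[0.01,-0.009,0.003,-3,-1,35,-0.2],[0,0,0,0,0,35,-0.2],[0,0,0,0,0,35,-0.2],[0,0,0,0,0,0,-0.2]]'
python3 - <<'E'
from h import *
hd();p,o=shot('wrist','w10')
plan([.4635,.1505,.203],109,-.2)
E
```

```text
t: 15.02
tool_pos: [0.4648, 0.1492, 0.2269]
tool_rot: [-0.497, 3.092, 0.002]
contact_force: [-1.7, -0.4, -1.1]
opening: 0.0513
head 108.27
rows 1
[[-0.001,0.014,-0.012,3,2,27,-0.2]]
```

View pics/w10.png

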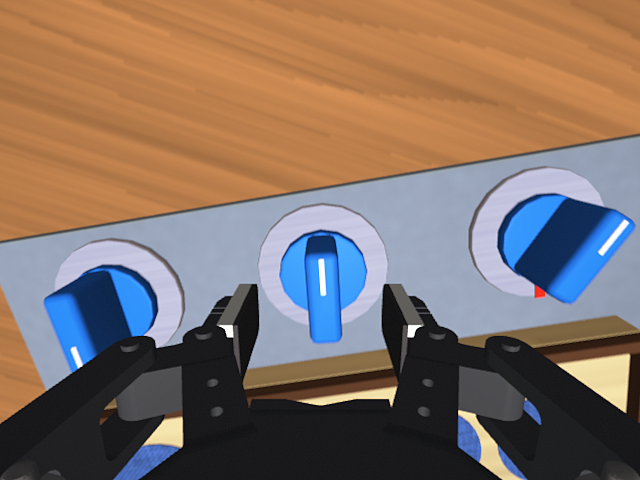

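```bash
python3 -m crank '[[0,0.014,-0.03,3,2,18,-0.2],[0,0,0,0,0,9,0],[0,0,0,0,0,1,0.3],[0,0,0,0,0,0,1],[0,0,0,0,0,0,1],[0,0,0,0,0,0,1]]' 40
python3 - <<'E'
from h import *
st();hd()
E
```

```text
t: 15.57
tool_pos: [0.4664, 0.1511, 0.2089]
tool_rot: [-0.532, 3.085, 0.003]
contact_force: [1.9, -0.4, -12.8]
opening: 0.0132
t 15.57 pos [0.4664 0.1511 0.2089] rot [-5.320e-01  3.085e+00  3.000e-03] F [  1.9  -0.4 -12.8] op 0.0132 q [ 0.16 -0.06  2.08  0.    1.12 -1.75]
head 109.58
```

```bash
python3 -m crank '[[0,0,0,0,0,0,0.2],[0,0,0,0,0,0,0.2],[0,0,0,2,0,6,0.3],[0,0,0,0,0,2,1],[0,0,0,0,0,0,1],[0,0,0,0,0,0,1]]' 40
python3 -m crank '[[0,0,0.1,0,0,0,1],[0,0,0.11,0,0,0,1],[0,0,0.11,0,0,0,1],[0,0,0.11,0,0,0,1],[0,0,0.11,0,0,0,1],[0,0,0.11,0,0,0,1],[0,0,0.11,0,0,0,1],[0,0,0.11,0,0,0,1]]' 40
python3 - <<'E'
from h import *
st();hd()
E
```

```text
t: 16.07
tool_pos: [0.4669, 0.1512, 0.2061]
tool_rot: [-0.528, 3.076, 0.007]
contact_force: [0.3, -0.3, -2.5]
opening: 0.0133
t: 16.73
tool_pos: [0.4669, 0.1484, 0.2061]
tool_rot: [0.871, 3.001, -0.004]
contact_force: [-1.4, -0.9, -0.2]
opening: 0.013
t 16.73 pos [0.4669 0.1484 0.2061] rot [ 0.871  3.001 -0.004] F [-1.4 -0.9 -0.2] op 0.013 q [ 0.16 -0.06  2.08 -0.01  1.11 -0.84]
head 57.62
```

```bash
python3 -m crank '[[0,0,0.11,1,0,0,1],[0,0,0.11,1,0,0,1],[0,0,0.11,1,0,0,1],[0,0,0.11,0,0,0,1],[0,0,0.11,0,0,0,1],[0,0,0.11,0,0,0,1],[0,0,0.11,0,0,0,1],[0,0,0.11,0,0,0,1]]' 40
python3 -m crank '[[0,0,0.11,1,0,0,1],[0,0,0.11,1,0,0,1],[0,0,0.11,1,0,0,1],[0,0,0.11,0,0,0,1],[0,0,0.11,0,0,0,1],[0,0,0.11,0,0,0,1],[0,0,0.11,0,0,0,1],[0,0,0.11,0,0,0,1]]' 40
python3 - <<'E'
from h import *
o=st();hd();print(o['wrist_torque'])
E
```

```text
t: 17.4
tool_pos: [0.4638, 0.1477, 0.2061]
tool_rot: [2.115, 2.3, -0.016]
contact_force: [-2.1, 0.2, 0.6]
opening: 0.0132
t: 18.07
tool_pos: [0.4618, 0.1501, 0.2061]
tool_rot: [2.921, 1.114, -0.028]
contact_force: [-1.7, 2.0, 0.7]
opening: 0.0138
t 18.07 pos [0.4618 0.1501 0.2061] rot [ 2.921  1.114 -0.028] F [-1.7  2.   0.7] op 0.0138 q [ 0.17 -0.06  2.08 -0.02  1.14  1.02]
head -48.23
[0.70315328 0.42014478 0.06407515]
```

```bash
python3 -m crank '[[0,0.005,0.1,0,0,0,1],[0,0.005,0.1,0,0,0,1],[0,0.005,0.06,0,0,0,1],[0,0,0.04,0,0,0,1],[0,0,0.04,0,0,0,1]]' 40
python3 - <<'E'
from h import *
o=st();hd();print(o['wrist_torque'])
E
```

```text
t: 18.48
tool_pos: [0.4602, 0.1502, 0.2064]
tool_rot: [3.072, 0.589, -0.018]
contact_force: [0.1, 2.9, -2.4]
opening: 0.0129
t 18.48 pos [0.4602 0.1502 0.2064] rot [ 3.072  0.589 -0.018] F [ 0.1  2.9 -2.4] op 0.0129 q [ 0.16 -0.07  2.09 -0.02  1.13  1.36]
head -68.27
[ 0.57102973 -0.03839193  1.98288752]
```

```bash
python3 -m crank '[[0,0,0,0,0,0,-0.2],[0,0,0,0,0,0,-0.2],[0,0,0,0,0,-20,-0.2],[0,0,0,0,0,-35,-0.2],[0,0,0,0,0,-40,-0.2],[0,0,0,0,0,-20,-0.2]]' 40
python3 - <<'E'
from h import *
p,o=shot('wrist','w11')
plan([.412,.247,.33],81,-.2)
nets(p,[('bolt_b_grip','mark_of')])
E
```

```text
t: 18.98
tool_pos: [0.4594, 0.1511, 0.3188]
tool_rot: [3.071, 0.59, -0.041]
contact_force: [0.3, -0.8, 1.1]
opening: 0.0511
rows 22
[[-0.001,0.001,-0.118,0,-5,0,-0.2],[-0.001,0.001,-0.118,0,-5,0,-0.2],[-0.001,0.001,-0.118,1,-5,0,-0.2],[-0.001,0.001,-0.118,1,-5,0,-0.2],[-0.001,0.001,-0.118,2,-5,0,-0.2],[-0.001,0.001,-0.118,2,-4,0,-0.2],[-0.001,0.001,-0.118,3,-4,0,-0.2],[-0.001,0.001,-0.118,3,-4,0,-0.2]]
[[-0.001,0.001,-0.118,4,-3,0,-0.2],[-0.001,0.001,-0.118,4,-3,0,-0.2],[-0.001,0.001,-0.118,4,-2,0,-0.2],[-0.001,0.001,-0.118,5,-2,0,-0.2],[-0.001,0.001,-0.118,5,-1,0,-0.2],[-0.001,0.001,-0.118,5,-1,0,-0.2],[-0.001,0.001,-0.118,5,0,0,-0.2],[-0.001,0.001,-0.118,5,1,0,-0.2]]
[[-0.001,0.001,-0.118,5,1,0,-0.2],[-0.001,0.001,-0.118,5,2,0,-0.2],[-0.001,0.001,-0.118,4,2,0,-0.2],[-0.001,0.001,-0.118,4,3,0,-0.2],[-0.001,0.001,-0.118,4,3,0,-0.2],[-0.001,0.001,-0.118,3,4,0,-0.2]]
bolt_b_grip [([0.462, 0.149, 0.046], 0.6)]
```

View pics/w11.png

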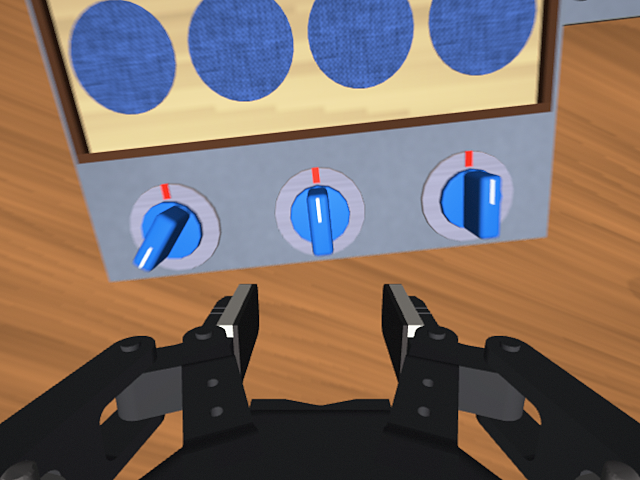

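```bash
python3 -m crank '[[0,0,-0.12,0,-5,0,-0.2],[0,0,-0.12,0,-5,0,-0.2],[0,0,-0.12,1,-5,0,-0.2],[0,0,-0.12,1,-5,0,-0.2],[0,0,-0.12,2,-5,0,-0.2],[0,0,-0.12,2,-4,0,-0.2],[0,0,-0.12,3,-4,0,-0.2],[0,0,-0.12,3,-4,0,-0.2]]' 
python3 -m crank '[[0,0,-0.12,4,-3,0,-0.2],[0,0,-0.12,4,-3,0,-0.2],[0,0,-0.12,4,-2,0,-0.2],[0,0,-0.12,5,-2,0,-0.2],[0,0,-0.12,5,-1,0,-0.2],[0,0,-0.12,5,-1,0,-0.2],[0,0,-0.12,5,0,0,-0.2],[0,0,-0.12,5,1,0,-0.2]]'
python3 - <<'E'
from h import *
plan([.412,.247,.33],81,-.2)
E
```

```text
t: 19.75
tool_pos: [0.4397, 0.1858, 0.3131]
tool_rot: [-2.426, -1.995, 0.048]
contact_force: [-0.5, -0.7, -0.1]
opening: 0.0512
t: 20.42
tool_pos: [0.416, 0.2202, 0.3014]
tool_rot: [-1.163, -2.889, 0.056]
contact_force: [-1.0, 0.5, 0.1]
opening: 0.0514
rows 6
[[-0.006,-0.004,-0.101,4,3,-5,-0.2],[-0.006,-0.004,-0.101,3,3,-5,-0.2],[-0.006,-0.004,-0.101,3,3,-5,-0.2],[-0.006,-0.004,-0.101,3,4,-5,-0.2],[-0.006,-0.004,-0.101,2,4,-5,-0.2],[-0.006,-0.004,-0.101,2,4,-5,-0.2]]
```

```bash
python3 -m crank '[[-0.006,-0.004,-0.1,4,3,-5,-0.2],[-0.006,-0.004,-0.1,3,3,-5,-0.2],[-0.006,-0.004,-0.1,3,3,-5,-0.2],[-0.006,-0.004,-0.1,3,4,-5,-0.2],[-0.006,-0.004,-0.1,2,4,-5,-0.2],[-0.006,-0.004,-0.1,2,4,-5,-0.2],[0,0,0,0,0,0,-0.2]]'
python3 - <<'E'
from h import *
st();hd();p,o=shot('wrist','w12')
plan([.412,.2475,.23],81,-.2)
nets(p,[('bolt_b_grip','mark_of')])
E
```

```text
t: 21.0
tool_pos: [0.4093, 0.2479, 0.3214]
tool_rot: [-0.205, -3.121, 0.01]
contact_force: [0.0, -0.1, -0.4]
opening: 0.0512
t 21.0 pos [0.4093 0.2479 0.3214] rot [-0.205 -3.121  0.01 ] F [ 0.  -0.1 -0.4] op 0.0512 q [ 0.39 -0.24  2.03  0.    1.37 -1.05]
head 82.48
rows 3
[[-0.003,-0.005,0.007,-1,0,30,-0.2],[-0.003,-0.005,0.007,-1,0,30,-0.2],[-0.003,-0.005,0.007,-1,0,30,-0.2]]
bolt_b_grip [([0.466, 0.152, 0.046], 0.56)]
```

View pics/w12.png

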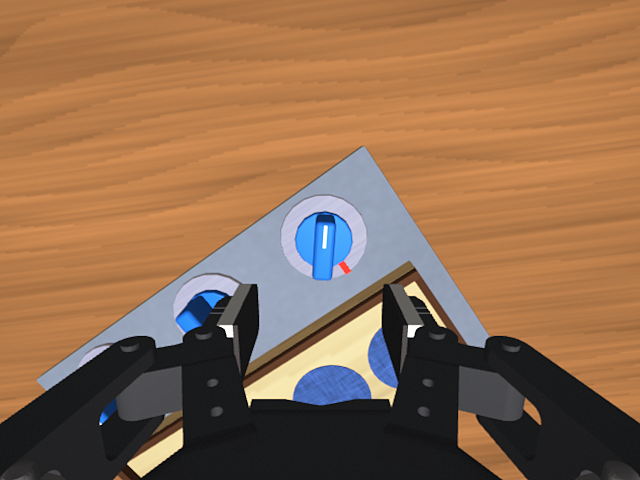

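```bash
python3 -m crank '[[0,-0.005,0.01,-1,0,35,-0.2],[0,-0.005,0.01,-1,0,35,-0.2],[0,0,0,0,0,30,-0.2],[0,0,0,0,0,0,-0.2]]'
python3 - <<'E'
from h import *
hd();p,o=shot('wrist','w13')
plan([.412,.2475,.203],81,-.2)
E
```

```text
t: 21.43
tool_pos: [0.4111, 0.2456, 0.2181]
tool_rot: [-0.263, -3.13, 0.012]
contact_force: [-1.1, 0.1, -0.9]
opening: 0.0509
head 80.41
rows 1
[[-0.006,0.003,-0.01,0,2,18,-0.2]]
```

View pics/w13.png

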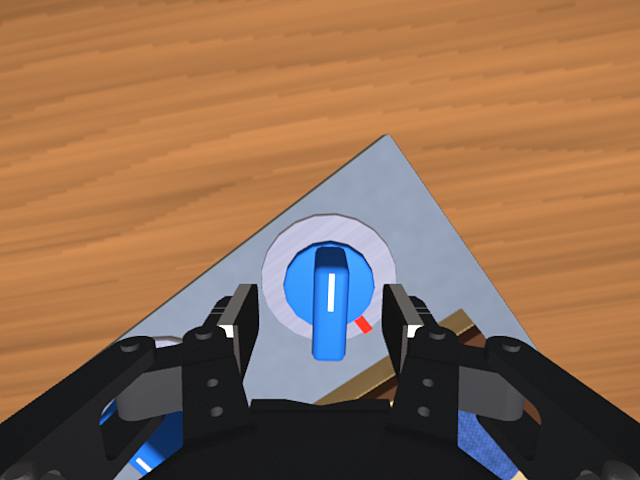

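Bar at x≈330, aligned, 3 mm right of the jaw middle. Close low, then turn.

```bash
python3 -m crank '[[0,0,0,1,3,14,-0.2],[0,0,0,0,0,6,0.2],[0,0,0,0,0,4,0.2],[0,0,0,0,0,2,1],[0,0,0,0,0,0,1],[0,0,0,0,0,0,1]]' 40
python3 - <<'E'
from h import *
st();hd()
E
```

```text
t: 21.98
tool_pos: [0.4147, 0.2486, 0.2003]
tool_rot: [0.268, 3.12, -0.01]
contact_force: [1.0, 5.2, -10.6]
opening: 0.0133
t 21.98 pos [0.4147 0.2486 0.2003] rot [ 0.268  3.12  -0.01 ] F [  1.    5.2 -10.6] op 0.0133 q [ 0.39 -0.06  2.09 -0.01  1.1  -1.01]
head 80.2
```

```bash
python3 -m crank '[[0,0,0.1,0,0,0,1],[0,0,0.11,0,0,0,1],[0,0,0.11,0,0,0,1],[0,0,0.11,0,0,0,1],[0,0,0.11,1,0,0,1],[0,0,0.11,1,0,0,1],[0,0,0.11,0,0,0,1],[0,0,0.11,0,0,0,1]]' 40
python3 -m crank '[[0,0,0.11,1,0,0,1],[0,0,0.11,1,0,0,1],[0,0,0.11,0,0,0,1],[0,0,0.11,0,0,0,1],[0,0,0.11,0,0,0,1],[0,0,0.11,0,0,0,1],[0,0,0.11,0,0,0,1],[0,0,0.11,0,0,0,1]]' 40
python3 - <<'E'
from h import *
o=st();hd();print(o['wrist_torque'])
E
```

```text
t: 22.65
tool_pos: [0.4126, 0.2473, 0.2002]
tool_rot: [1.609, 2.679, -0.007]
contact_force: [0.2, 0.5, -5.0]
opening: 0.0136
t: 23.32
tool_pos: [0.4103, 0.2474, 0.2002]
tool_rot: [2.637, 1.676, -0.0]
contact_force: [1.0, 0.4, -5.0]
opening: 0.0131
t 23.32 pos [0.4103 0.2474 0.2002] rot [ 2.637  1.676 -0.   ] F [ 1.   0.4 -5. ] op 0.0131 q [ 0.39 -0.07  2.1  -0.02  1.11  0.84]
head -25.11
[0.35851116 0.17660006 0.0784673 ]
```

```bash
python3 -m crank '[[0,0,0.1,0,0,0,1],[0,0,0.11,0,0,0,1],[0,0,0.11,0,0,0,1],[0,0,0.11,0,0,0,1],[0,0,0.1,0,0,0,1],[0,0,0.08,0,0,0,1],[0,0,0.06,0,0,0,1]]' 40
python3 - <<'E'
from h import *
o=st();hd();print(o['wrist_torque'])
E
```

```text
t: 23.9
tool_pos: [0.409, 0.2479, 0.2003]
tool_rot: [3.06, 0.663, 0.009]
contact_force: [1.4, 1.1, -4.3]
opening: 0.0135
t 23.9 pos [0.409  0.2479 0.2003] rot [3.06  0.663 0.009] F [ 1.4  1.1 -4.3] op 0.0135 q [ 0.39 -0.07  2.11 -0.01  1.11  1.54]
head -65.55
[0.14883433 0.08609421 1.64976771]
```

```bash
python3 -m crank '[[0,0,0.05,0,0,0,1],[0,0,0.03,0,0,0,1]]' 40
python3 -m crank '[[0,0,0,0,0,0,-0.2],[0,0,0,0,0,0,-0.2],[0,0,0,0,0,-20,-0.2],[0,0,0,0,0,-35,-0.2],[0,0,0,0,0,-40,-0.2],[0,0,0,10,20,-40,-0.2],[0,0,0,10,20,-40,-0.2]]' 40
python3 - <<'E'
from h import *
st();hd()
p,o=shot('wrist','w14')
E
```

```text
t: 24.07
tool_pos: [0.4084, 0.248, 0.2004]
tool_rot: [3.08, 0.551, 0.01]
contact_force: [2.8, 2.0, -7.7]
opening: 0.0135
t: 24.65
tool_pos: [0.4335, 0.2222, 0.3686]
tool_rot: [3.08, 0.553, -0.012]
contact_force: [1.0, -0.8, 0.4]
opening: 0.0512
t 24.65 pos [0.4335 0.2222 0.3686] rot [ 3.08   0.553 -0.012] F [ 1.  -0.8  0.4] op 0.0512 q [ 0.32 -0.26  1.96 -0.01  1.45  1.54]
head -69.63
```

View pics/w14.png

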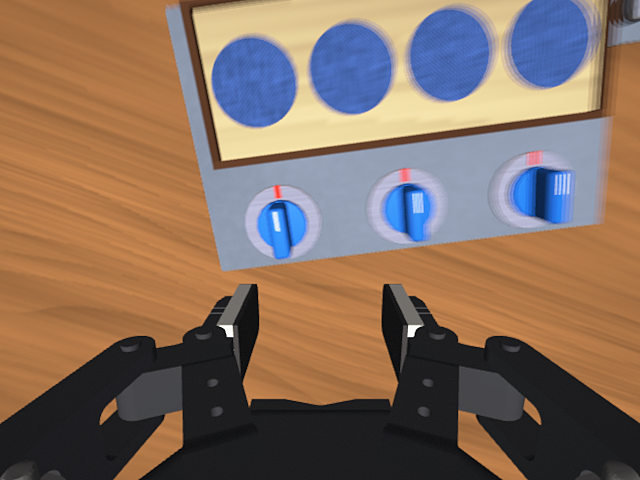

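```bash
python3 -m crank '[[0,0,0,0,0,0,-0.2],[0,0,0,0,0,0,-0.2],[0,0,0,0,0,0,-0.2]]' 40
python3 - <<'E'
from h import *
p,o=shot('wrist','w15')
im=p['image'][:,:,::-1]; cv2.imwrite('pics/z15.png',cv2.resize(im[130:280,220:640],None,fx=1.9,fy=1.9,interpolation=cv2.INTER_CUBIC))
nets(p,[('pad0','mark_of')])
p,o=shot('side','d15'); nets(p,[('pot0','mark_of')])
E
```

```text
t: 24.95
tool_pos: [0.4394, 0.2206, 0.386]
tool_rot: [3.084, 0.544, 0.035]
contact_force: [-0.2, -0.0, -0.4]
opening: 0.0515
pad0 [([0.514, 0.304, 0.028], 0.97), ([0.619, 0.103, 0.036], 0.96), ([0.55, 0.236, 0.029], 0.81), ([0.589, 0.177, 0.03], 0.57)]
pot0 [([0.326, -0.35, 0.002], 0.93), ([0.426, -0.362, -0.0], 0.77), ([0.563, -0.351, -0.0], 0.72), ([0.467, 0.151, 0.05], 0.3)]
```

View pics/z15.png

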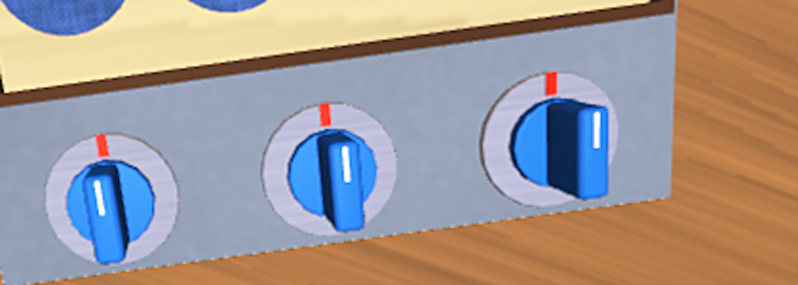

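View pics/d15.png

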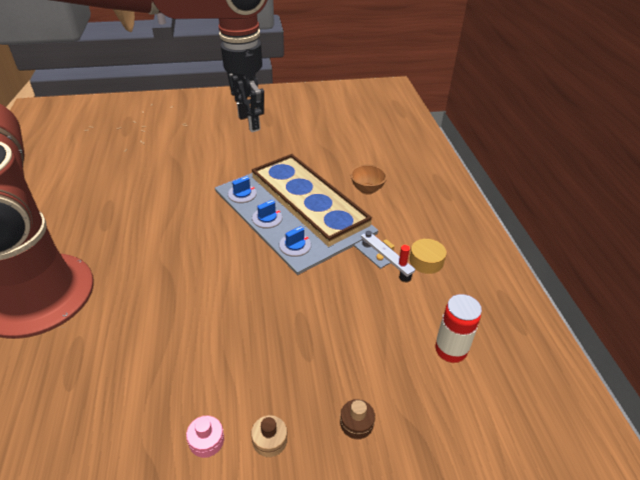

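Run:
```python
from h import *
plan([.426,-.362,.36],-90,-.2,vmax=39)
```

```text
rows 15
[[0.001,-0.001,0.023,-14,36,2,-0.2],[0.001,-0.001,0.023,-13,36,2,-0.2],[0.001,-0.001,0.023,-12,37,2,-0.2],[0.001,-0.001,0.023,-12,37,2,-0.2],[0.001,-0.001,0.023,-11,37,2,-0.2],[0.001,-0.001,0.023,-10,38,2,-0.2],[0.001,-0.001,0.023,-9,38,2,-0.2],[0.001,-0.001,0.023,-8,38,2,-0.2]]
[[0.001,-0.001,0.023,-7,38,2,-0.2],[0.001,-0.001,0.023,-6,38,2,-0.2],[0.001,-0.001,0.023,-5,38,2,-0.2],[0.001,-0.001,0.023,-4,39,2,-0.2],[0.001,-0.001,0.023,-4,39,2,-0.2],[0.001,-0.001,0.023,-3,39,2,-0.2],[0.001,-0.001,0.023,-2,39,2,-0.2]]
```

```bash
python3 -m crank '[[0,0,0.023,-14,36,2,-0.2],[0,0,0.023,-13,36,2,-0.2],[0,0,0.023,-12,37,2,-0.2],[0,0,0.023,-12,37,2,-0.2],[0,0,0.023,-11,37,2,-0.2],[0,0,0.023,-10,38,2,-0.2],[0,0,0.023,-9,38,2,-0.2],[0,0,0.023,-8,38,2,-0.2]]'
python3 - <<'E'
from h import *
plan([.426,-.362,.36],-90,-.2,vmax=39)
E
```

```text
t: 25.82
tool_pos: [0.4292, -0.0924, 0.3572]
tool_rot: [3.126, 0.282, 0.003]
contact_force: [0.4, 0.5, -0.4]
opening: 0.0516
rows 7
[[0.0,0.0,0.026,-7,38,0,-0.2],[0.0,0.0,0.026,-6,38,0,-0.2],[0.0,0.0,0.026,-5,38,0,-0.2],[0.0,0.0,0.026,-4,38,0,-0.2],[0.0,0.0,0.026,-3,38,0,-0.2],[0.0,0.0,0.026,-2,38,0,-0.2],[0.0,0.0,0.026,-1,38,0,-0.2]]
```

```bash
python3 -m crank '[[0,0,0.026,-7,38,0,-0.2],[0,0,0.026,-6,38,0,-0.2],[0,0,0.026,-5,38,0,-0.2],[0,0,0.026,-4,38,0,-0.2],[0,0,0.026,-3,38,0,-0.2],[0,0,0.026,-2,38,0,-0.2],[0,0,0.02,-1,30,0,-0.2],[0,0,0,0,0,0,-0.2]]'
python3 - <<'E'
from h import *
st();hd();p,o=shot('wrist','w16')
nets(p,[('pot0','mark_of')])
plan([.426,-.362,.25],-90,-.2)
E
```

```text
t: 26.48
tool_pos: [0.4208, -0.3671, 0.343]
tool_rot: [-3.132, 0.017, 0.02]
contact_force: [-0.4, -0.5, 1.1]
opening: 0.0509
t 26.48 pos [ 0.4208 -0.3671  0.343 ] rot [-3.132  0.017  0.02 ] F [-0.4 -0.5  1.1] op 0.0509 q [-0.85 -0.06  1.83 -0.    1.39  0.73]
head -90.64
pot0 [([0.331, -0.351, 0.002], 0.77), ([0.427, -0.362, -0.001], 0.6), ([0.566, -0.354, 0.0], 0.6)]
rows 3
[[-0.004,0.004,-0.003,2,0,31,-0.2],[-0.004,0.004,-0.003,2,0,31,-0.2],[-0.004,0.004,-0.003,2,0,31,-0.2]]
```

View pics/w16.png

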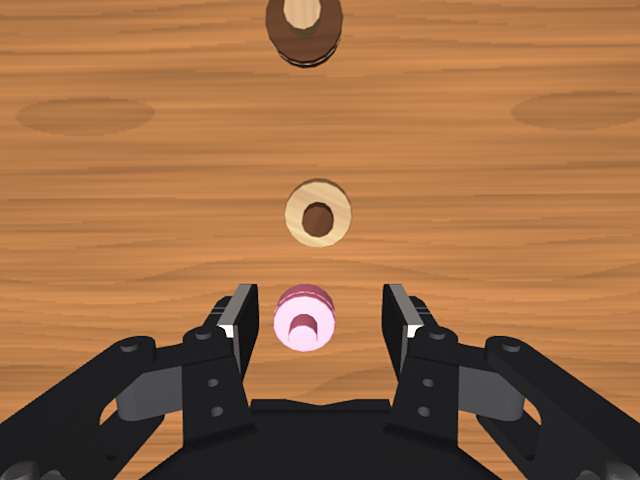

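```bash
python3 -m crank '[[0,0.004,0,2,0,33,-0.2],[0,0.004,0,2,0,33,-0.2],[0,0.004,0,2,0,30,-0.2],[0,0,0,0,0,0,-0.2]]'
python3 - <<'E'
from h import *
st();hd();p,o=shot('wrist','w17')
nets(p,[('pot0','mark_of')])
plan([.426,-.362,.205],-90,-.2)
E
```

```text
t: 26.92
tool_pos: [0.4278, -0.3577, 0.2442]
tool_rot: [-3.129, 0.004, -0.002]
contact_force: [-0.8, 0.9, -0.9]
opening: 0.051
t 26.92 pos [ 0.4278 -0.3577  0.2442] rot [-3.129e+00  4.000e-03 -2.000e-03] F [-0.8  0.9 -0.9] op 0.051 q [-0.83  0.05  1.9   0.01  1.2   0.74]
head -90.15
pot0 [([0.426, -0.363, -0.001], 0.87), ([0.327, -0.354, 0.002], 0.85), ([0.566, -0.356, -0.001], 0.79)]
rows 2
[[-0.003,-0.004,-0.001,-2,1,23,-0.2],[-0.003,-0.004,-0.001,-2,1,23,-0.2]]
```

View pics/w17.png

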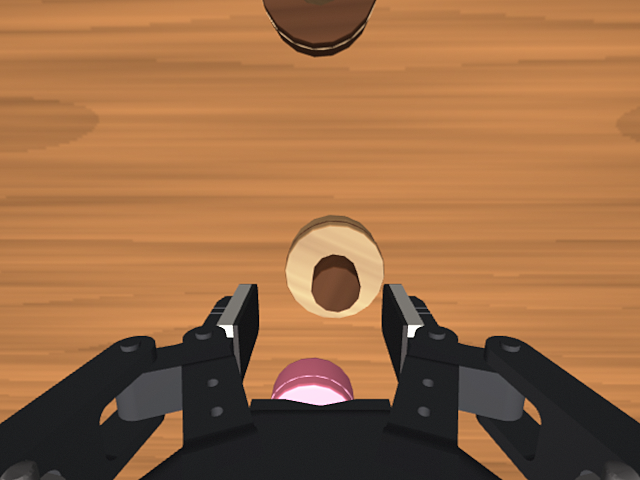

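```bash
python3 -m crank '[[0,0,0,-1,3,20,-0.2],[0,0,0,-1,3,14,-0.2],[0,0,0,0,0,4,-0.2],[0,0,0,0,0,0,-0.2]]'
python3 - <<'E'
from h import *
st();hd();p,o=shot('wrist','w18')
plan([.426,-.3635,.206],-90,-.2)
E
```

```text
t: 27.35
tool_pos: [0.4309, -0.3659, 0.2201]
tool_rot: [3.138, 0.002, 0.026]
contact_force: [-0.2, 0.3, 0.1]
opening: 0.0507
t 27.35 pos [ 0.4309 -0.3659  0.2201] rot [3.138e+00 2.000e-03 2.600e-02] F [-0.2  0.3  0.1] op 0.0507 q [-0.84  0.1   1.89  0.01  1.14  0.73]
head -89.92
rows 1
[[0.005,-0.017,0.001,-5,-3,15,-0.2]]
```

View pics/w18.png

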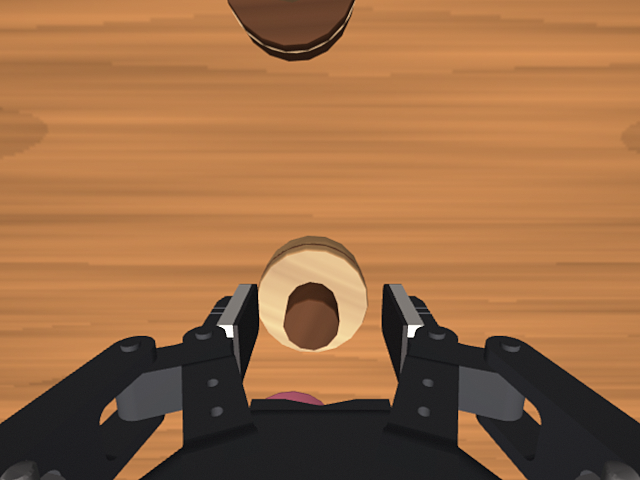

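```bash
python3 -m crank '[[0.005,-0.015,0,-5,-4,12,-0.2],[0,0,0,0,0,4,-0.2],[0,0,0,0,0,0,-0.2]]'
python3 - <<'E'
from h import *
st();hd();p,o=shot('wrist','w19')
plan([.426,-.3615,.205],-90,-.2)
E
```

```text
t: 27.65
tool_pos: [0.427, -0.3629, 0.2072]
tool_rot: [3.138, 0.003, 0.007]
contact_force: [0.1, -0.5, -0.6]
opening: 0.0512
t 27.65 pos [ 0.427  -0.3629  0.2072] rot [3.138e+00 3.000e-03 7.000e-03] F [ 0.1 -0.5 -0.6] op 0.0512 q [-0.84  0.11  1.91  0.    1.12  0.73]
head -89.91
rows 1
[[0.003,-0.004,0.002,-1,-1,2,-0.2]]
```

View pics/w19.png

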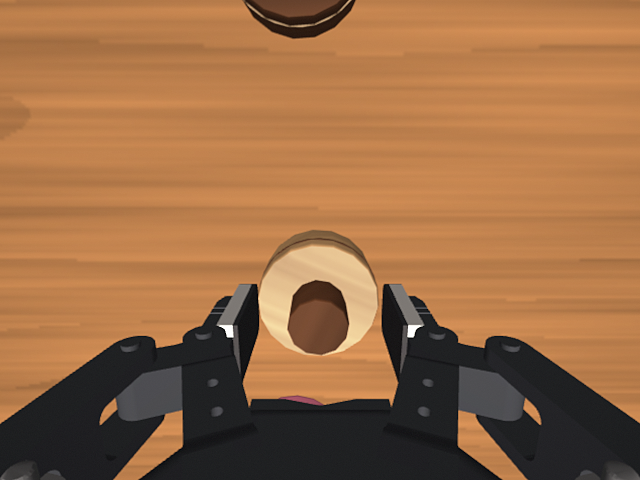

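```bash
python3 -m crank '[[0,-0.004,0,-2,-1,1,0.1],[0,0,0,0,0,0,0.2],[0,0,0,0,0,0,0.5],[0,0,0,0,0,0,1],[0,0,0,0,0,0,1],[0,0,0,0,0,0,1]]' 45
python3 - <<'E'
from h import *
st();hd();p,o=shot('wrist','w20')
E
```

```text
t: 28.2
tool_pos: [0.4247, -0.3619, 0.2068]
tool_rot: [3.138, 0.002, 0.001]
contact_force: [0.1, -0.2, -1.3]
opening: 0.0222
t 28.2 pos [ 0.4247 -0.3619  0.2068] rot [3.138e+00 2.000e-03 1.000e-03] F [ 0.1 -0.2 -1.3] op 0.0222 q [-0.84  0.1   1.91 -0.    1.12  0.73]
head -89.93
```

View pics/w20.png

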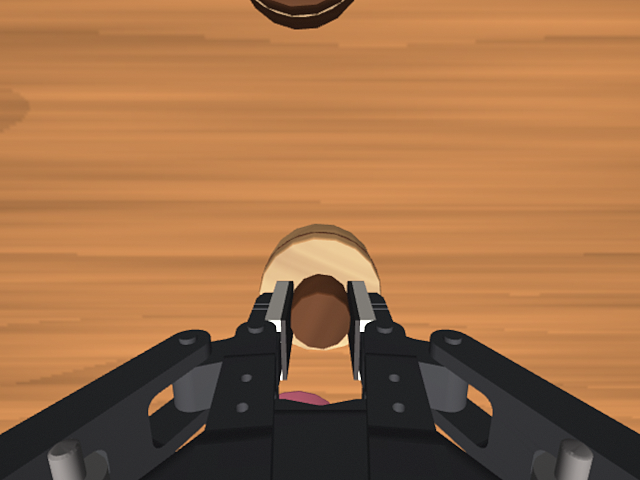

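```bash
python3 -m crank '[[0,0,0,0,0,-15,1],[0,0,0,0,0,-30,1],[0,0,0,0,0,-35,1],[0,0,0,0,0,-35,1],[0,0,0,0,0,0,1]]' 45
python3 - <<'E'
from h import *
st();hd();p,o=shot('wrist','w21')
plan([.548,.2375,.33],-90,1,vmax=36)
E
```

```text
t: 28.67
tool_pos: [0.4236, -0.3603, 0.3212]
tool_rot: [-3.137, -0.002, 0.011]
contact_force: [0.1, -0.5, 0.7]
opening: 0.022
t 28.67 pos [ 0.4236 -0.3603  0.3212] rot [-3.137e+00 -2.000e-03  1.100e-02] F [ 0.1 -0.5  0.7] op 0.022 q [-0.84 -0.04  1.85 -0.    1.34  0.73]
head -89.93
rows 17
[[0.0,0.001,0.0,7,-35,-1,1],[0.0,0.001,0.0,7,-35,-1,1],[0.0,0.001,0.0,7,-35,-1,1],[0.0,0.001,0.0,7,-35,-1,1],[0.0,0.001,0.0,7,-35,-1,1],[0.0,0.001,0.0,7,-35,-1,1],[0.0,0.001,0.0,7,-35,-1,1],[0.0,0.001,0.0,7,-35,-1,1]]
[[0.0,0.001,0.0,7,-35,-1,1],[0.0,0.001,0.0,7,-35,-1,1],[0.0,0.001,0.0,7,-35,-1,1],[0.0,0.001,0.0,7,-35,-1,1],[0.0,0.001,0.0,7,-35,-1,1],[0.0,0.001,0.0,7,-35,-1,1],[0.0,0.001,0.0,7,-35,-1,1],[0.0,0.001,0.0,7,-35,-1,1]]
[[0.0,0.001,0.0,7,-35,-1,1]]
```

View pics/w21.png

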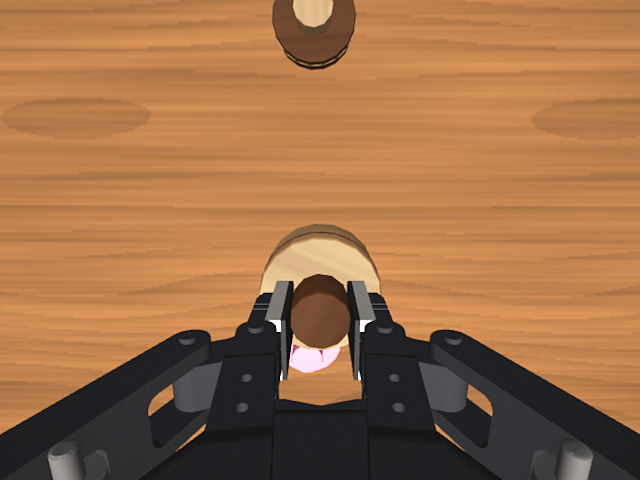

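```bash
python3 -m crank '[[0,0,0,4,-20,0,1],[0,0,0,7,-35,0,1],[0,0,0,7,-35,0,1],[0,0,0,7,-35,0,1],[0,0,0,7,-35,0,1],[0,0,0,7,-35,0,1],[0,0,0,7,-35,0,1],[0,0,0,7,-35,0,1]]' 60
python3 - <<'E'
from h import *
st();hd()
plan([.548,.2375,.32],-90,1,vmax=36)
E
```

```text
t: 29.38
tool_pos: [0.4743, -0.0892, 0.3098]
tool_rot: [-3.13, 0.02, 0.031]
contact_force: [0.6, 0.2, -2.0]
opening: 0.0219
t 29.38 pos [ 0.4743 -0.0892  0.3098] rot [-3.13   0.02   0.031] F [ 0.6  0.2 -2. ] op 0.0219 q [-0.34 -0.21  2.03  0.    1.35  1.24]
head -90.73
rows 10
[[-0.001,0.002,-0.001,7,-33,-1,1],[-0.001,0.002,-0.001,7,-33,-1,1],[-0.001,0.002,-0.001,7,-33,-1,1],[-0.001,0.002,-0.001,7,-33,-1,1],[-0.001,0.002,-0.001,7,-33,-1,1],[-0.001,0.002,-0.001,7,-33,-1,1],[-0.001,0.002,-0.001,7,-33,-1,1],[-0.001,0.002,-0.001,7,-33,-1,1]]
[[-0.001,0.002,-0.001,7,-33,-1,1],[-0.001,0.002,-0.001,7,-33,-1,1]]
```

```bash
python3 -m crank '[[0,0.002,0,7,-33,-3,1],[0,0.002,0,7,-33,-3,1],[0,0.002,0,7,-33,-3,1],[0,0.002,0,7,-33,-2,1],[0,0.002,0,7,-33,-1,1],[0,0.002,0,7,-33,0,1],[0,0.002,0,7,-33,0,1],[0,0,0,7,-25,0,1]]' 60
python3 -m crank '[[0,0,0,6,-15,0,1],[0,0,0,3,-8,0,1],[0,0,0,0,0,0,1]]' 60
python3 - <<'E'
from h import *
st();hd();p,o=shot('wrist','w22')
plan([.548,.2375,.29],-90,1,vmax=36)
nets(p,[('pad2','mark_of')])
E
```

```text
t: 30.05
tool_pos: [0.5291, 0.1817, 0.3098]
tool_rot: [-3.129, 0.017, 0.039]
contact_force: [0.0, -0.7, -1.2]
opening: 0.0218
t: 30.3
tool_pos: [0.5374, 0.2104, 0.3045]
tool_rot: [-3.13, 0.006, 0.051]
contact_force: [0.5, -0.6, -1.3]
opening: 0.0215
t 30.3 pos [0.5374 0.2104 0.3045] rot [-3.13   0.006  0.051] F [ 0.5 -0.6 -1.3] op 0.0215 q [0.24 0.03 1.81 0.02 1.33 1.81]
head -90.24
rows 1
[[-0.011,0.033,-0.005,11,-28,14,1]]
pad2 [([0.586, 0.179, 0.03], 0.91), ([0.513, 0.304, 0.031], 0.82), ([0.614, 0.103, 0.033], 0.65), ([0.548, 0.232, 0.032], 0.56)]
```

View pics/w22.png

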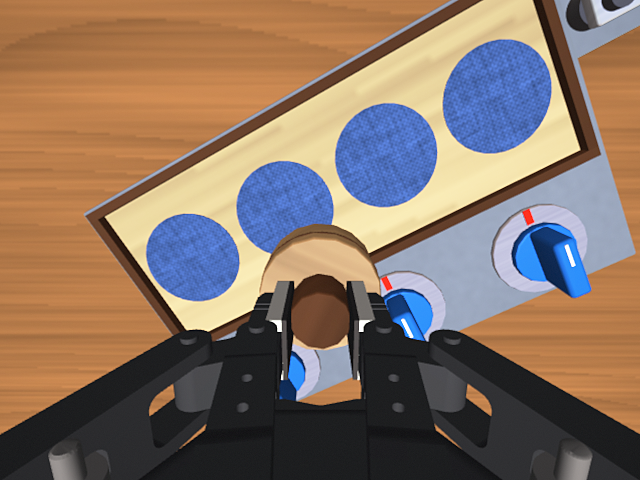

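```bash
python3 - <<'E'
from h import *
p,o=shot('wrist'); im=p['image'].astype(int)
m=((im[:,:,2]-im[:,:,0]>50)&(im[:,:,2]<215)).astype(np.uint8); m=cv2.morphologyEx(m,cv2.MORPH_OPEN,np.ones((5,5)))
n,l,s,c=cv2.connectedComponentsWithStats(m)
for i in range(1,n):
    if s[i,4]>1500:
        print(s[i],c[i].round(1),pix2plane(p,o,c[i],.03).round(4))
E
python3 -m crank '[[-0.01,0.02,0,6,-15,5,1],[0,0.013,0,6,-14,8,1],[0,0,0,0,0,0,1]]' 60
python3 - <<'E'
from h import *
st();hd();p,o=shot('wrist','w23')
plan([.548,.2375,.25],-90,1,vmax=36)
E
```

```text
[ 441   38  108  114 8616] [493.9  94.1] [0.6193 0.1029 0.03  ]
[ 333  102  101  104 6775] [381.5 153.5] [0.5838 0.1705 0.03  ]
[ 234  160   96   92 5129] [277.5 203.1] [0.5513 0.2393 0.03  ]
[ 144  213   92   87 5466] [188.2 256.8] [0.5128 0.3043 0.03  ]
t: 30.7
tool_pos: [0.5495, 0.2337, 0.2918]
tool_rot: [3.141, -0.02, 0.004]
contact_force: [-0.5, -0.2, -1.0]
opening: 0.0217
t 30.7 pos [0.5495 0.2337 0.2918] rot [ 3.141 -0.02   0.004] F [-0.5 -0.2 -1. ] op 0.0217 q [ 0.28  0.08  1.78 -0.    1.28  1.86]
head -90.73
rows 2
[[0.001,-0.001,-0.006,-1,-2,21,1],[0.001,-0.001,-0.006,-1,-2,21,1]]
```

View pics/w23.png

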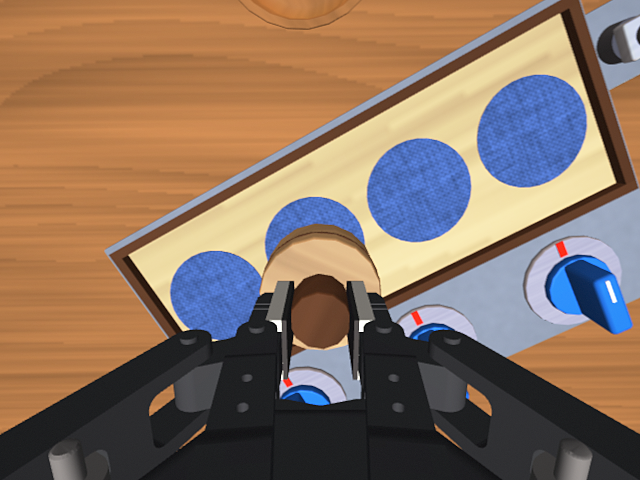

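```bash
python3 -m crank '[[0,0,0,-1,-2,20,1],[0,0,0,-1,-2,18,1],[0,0,0,0,0,0,1]]' 60
python3 - <<'E'
from h import *
st();hd();p,o=shot('wrist','w24')
plan([.548,.2375,.237],-90,1,vmax=36)
E
```

```text
t: 31.0
tool_pos: [0.5483, 0.2334, 0.2564]
tool_rot: [3.139, -0.026, 0.009]
contact_force: [-0.4, 0.4, -1.2]
opening: 0.0217
t 31.0 pos [0.5483 0.2334 0.2564] rot [ 3.139 -0.026  0.009] F [-0.4  0.4 -1.2] op 0.0217 q [ 0.28  0.12  1.8  -0.    1.22  1.87]
head -90.95
rows 1
[[0.002,-0.008,-0.017,-1,-4,21,1]]
```

View pics/w24.png

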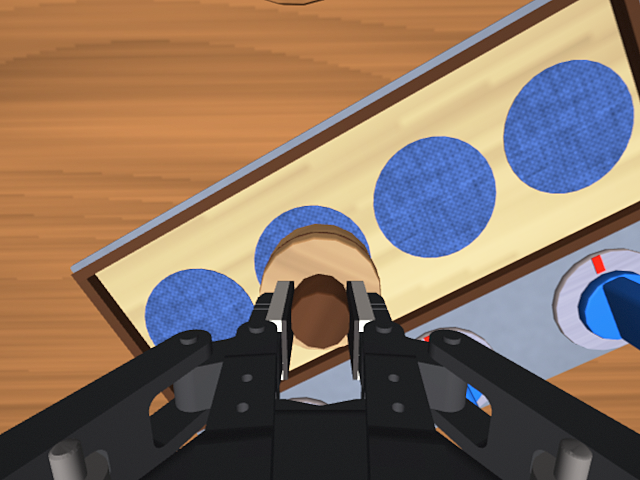

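```bash
python3 -m crank '[[0,-0.008,-0.01,-1,-4,8,1],[0,0,0,0,0,6,1],[0,0,0,0,0,0,1]]' 60
python3 - <<'E'
from h import *
st();hd();p,o=shot('wrist','w25')
plan([.548,.2375,.237],-90,1,vmax=36)
E
```

```text
t: 31.3
tool_pos: [0.5489, 0.2359, 0.2464]
tool_rot: [3.141, -0.013, 0.005]
contact_force: [-1.1, -0.1, -0.8]
opening: 0.0217
t 31.3 pos [0.5489 0.2359 0.2464] rot [ 3.141 -0.013  0.005] F [-1.1 -0.1 -0.8] op 0.0217 q [ 0.28  0.14  1.8  -0.    1.2   1.86]
head -90.47
rows 1
[[0.001,-0.004,-0.008,-1,-1,10,1]]
```

View pics/w25.png

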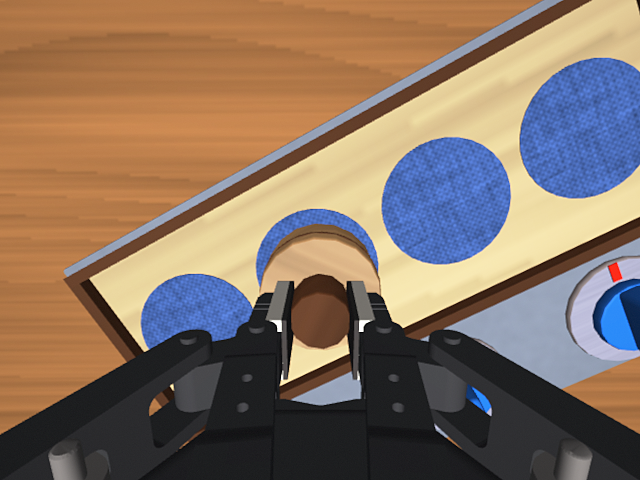

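Run:
```python
from h import *
p,o=shot('wrist')
print(pix2plane(p,o,(318,208.5),.03),pix2plane(p,o,(320,225),.0396), pix2plane(p,o,(256,268),.03),pix2plane(p,o,(380,260),.03))
```

```text
[0.5800462  0.23551418 0.03      ] [0.5734508  0.23453323 0.0396    ] [0.54751516 0.26950865 0.03      ] [0.5515757  0.20224351 0.03      ]
```

```bash
python3 -m crank '[[0,-0.004,0,0,-1,5,1],[0,0,0,0,-1,4,1],[0,0,0,0,0,2,1],[0,0,0,0,0,0,1]]' 60
python3 - <<'E'
from h import *
st();hd()
E
```

```text
t: 31.73
tool_pos: [0.5499, 0.2386, 0.2371]
tool_rot: [-3.141, 0.012, -0.004]
contact_force: [-0.6, 0.7, -1.0]
opening: 0.0215
t 31.73 pos [0.5499 0.2386 0.2371] rot [-3.141  0.012 -0.004] F [-0.6  0.7 -1. ] op 0.0215 q [ 0.29  0.15  1.8  -0.    1.19  1.86]
head -90.45
```

```bash
python3 -m crank '[[0,0,0,-1,1,2,1],[0,0,0,0,0,0,1]]' 60
python3 - <<'E'
from h import *
st();hd();p,o=shot('wrist','w26');plan([.549,.2375,.237],-90,1)
E
```

```text
t: 31.9
tool_pos: [0.55, 0.2383, 0.2372]
tool_rot: [-3.139, 0.012, -0.01]
contact_force: [-0.2, -0.7, -0.8]
opening: 0.0219
t 31.9 pos [0.55   0.2383 0.2372] rot [-3.139  0.012 -0.01 ] F [-0.2 -0.7 -0.8] op 0.0219 q [0.28 0.15 1.8  0.   1.18 1.86]
head -90.43
rows 1
[[-0.002,-0.007,-0.008,-1,1,0,1]]
```

View pics/w26.png

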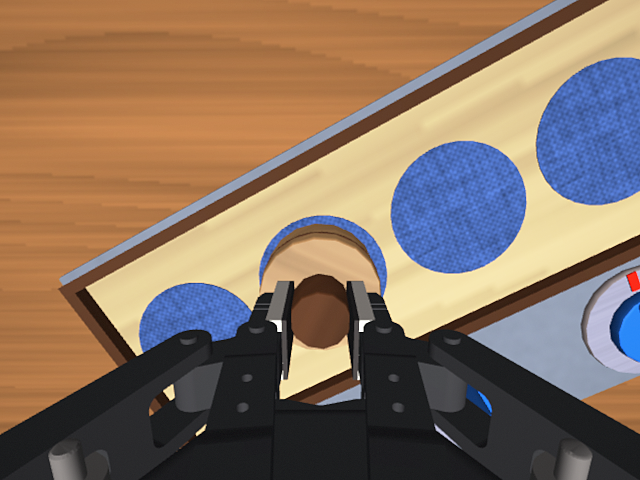

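```bash
python3 -m crank '[[0,-0.004,0,-1,2,1,1],[0,0,0,0,0,1,1]]' 60
python3 - <<'E'
from h import *
st()
E
python3 -m crank '[[0,0,0,0,0,0,0.4],[0,0,0,0,0,0,0.2],[0,0,0,0,0,0,0],[0,0,0,0,0,0,-0.2],[0,0,0,0,0,0,-0.2]]' 60
python3 - <<'E'
from h import *
st();hd();p,o=shot('wrist','w27')
E
```

```text
t: 32.12
tool_pos: [0.5494, 0.2364, 0.2367]
tool_rot: [-3.139, 0.011, -0.005]
contact_force: [-5.4, -1.8, 9.9]
opening: 0.0217
t 32.12 pos [0.5494 0.2364 0.2367] rot [-3.139  0.011 -0.005] F [-5.4 -1.8  9.9] op 0.0217 q [0.28 0.15 1.81 0.   1.18 1.86]
t: 32.53
tool_pos: [0.549, 0.2359, 0.2359]
tool_rot: [-3.14, 0.012, -0.004]
contact_force: [0.2, 0.2, -0.6]
opening: 0.0514
t 32.53 pos [0.549  0.2359 0.2359] rot [-3.14   0.012 -0.004] F [ 0.2  0.2 -0.6] op 0.0514 q [0.28 0.15 1.81 0.   1.18 1.86]
head -90.43
```

View pics/w27.png

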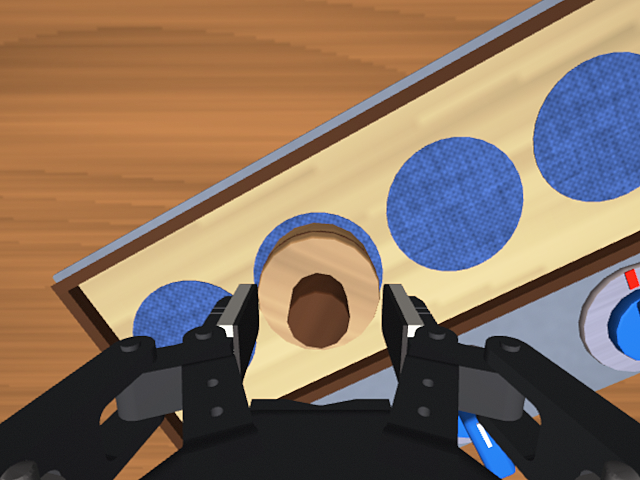

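```bash
python3 -m crank '[[0,0,0,0,0,-20,-0.2],[0,0,0,0,0,-38,-0.2],[0,0,0,0,0,-38,-0.2],[0,0,0,0,0,-30,-0.2],[0,0,0,0,0,0,-0.2]]' 60
python3 - <<'E'
from h import *
st();hd();p,o=shot('wrist','w28'); nets(p,[('pot0','mark_of'),('pad0','mark_of')])
p,o=shot('side','d28'); nets(p,[('pot0','mark_of')])
plan([.564,-.353,.34],-90,-.2,vmax=38)
E
```

```text
t: 33.0
tool_pos: [0.5474, 0.2352, 0.3613]
tool_rot: [3.14, -0.012, -0.014]
contact_force: [1.0, 0.5, 0.4]
opening: 0.0516
t 33.0 pos [0.5474 0.2352 0.3613] rot [ 3.14  -0.012 -0.014] F [1.  0.5 0.4] op 0.0516 q [0.28 0.02 1.72 0.   1.41 1.86]
head -90.44
pot0 [([0.551, 0.238, 0.03], 0.57)]
pad0 [([0.584, 0.177, 0.032], 0.96), ([0.51, 0.306, 0.028], 0.96), ([0.614, 0.107, 0.031], 0.95), ([0.517, 0.055, 0.049], 0.31)]
pot0 [([0.552, 0.237, 0.029], 0.96), ([0.561, -0.352, -0.001], 0.91), ([0.33, -0.349, 0.001], 0.81), ([0.546, 0.236, 0.03], 0.58), ([0.516, 0.303, 0.035], 0.57)]
rows 16
[[0.0,0.001,0.0,1,37,1,-0.2],[0.0,0.001,0.0,1,37,1,-0.2],[0.0,0.001,0.0,1,37,1,-0.2],[0.0,0.001,0.0,1,37,1,-0.2],[0.0,0.001,0.0,1,37,1,-0.2],[0.0,0.001,0.0,1,37,1,-0.2],[0.0,0.001,0.0,1,37,1,-0.2],[0.0,0.001,0.0,1,37,1,-0.2]]
[[0.0,0.001,0.0,1,37,1,-0.2],[0.0,0.001,0.0,1,37,1,-0.2],[0.0,0.001,0.0,1,37,1,-0.2],[0.0,0.001,0.0,1,37,1,-0.2],[0.0,0.001,0.0,1,37,1,-0.2],[0.0,0.001,0.0,1,37,1,-0.2],[0.0,0.001,0.0,1,37,1,-0.2],[0.0,0.001,0.0,1,37,1,-0.2]]
```

View pics/w28.png

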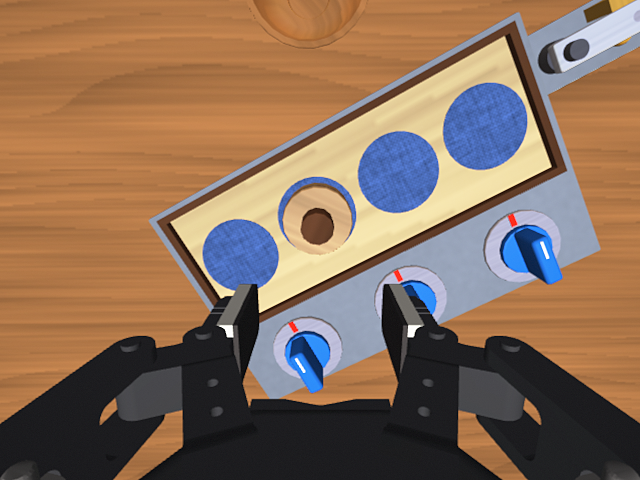

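View pics/d28.png

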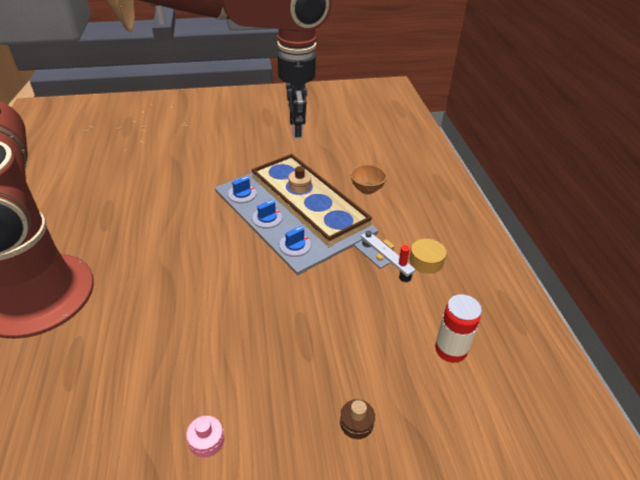

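```bash
python3 -m crank '[[0,0,0,1,37,0,-0.2],[0,0,0,1,37,0,-0.2],[0,0,0,1,37,0,-0.2],[0,0,0,1,37,0,-0.2],[0,0,0,1,37,0,-0.2],[0,0,0,1,37,0,-0.2],[0,0,0,1,37,0,-0.2],[0,0,0,1,37,0,-0.2]]' 45
python3 - <<'E'
from h import *
plan([.564,-.353,.34],-90,-.2,vmax=38)
E
```

```text
t: 33.92
tool_pos: [0.5474, -0.0662, 0.334]
tool_rot: [3.138, 0.011, -0.081]
contact_force: [1.2, 0.2, -0.3]
opening: 0.0514
rows 8
[[0.0,0.006,0.001,2,36,-1,-0.2],[0.0,0.006,0.001,2,36,-1,-0.2],[0.0,0.006,0.001,2,36,-1,-0.2],[0.0,0.006,0.001,2,36,-1,-0.2],[0.0,0.006,0.001,2,36,-1,-0.2],[0.0,0.006,0.001,2,36,-1,-0.2],[0.0,0.006,0.001,2,36,-1,-0.2],[0.0,0.006,0.001,2,36,-1,-0.2]]
```

```bash
python3 -m crank '[[0,0.006,0,2,36,-1,-0.2],[0,0.006,0,2,36,-1,-0.2],[0,0.006,0,2,36,-1,-0.2],[0,0.006,0,2,36,-1,-0.2],[0,0.006,0,2,36,-1,-0.2],[0,0.006,0,2,36,-1,-0.2],[0,0.006,0,2,30,-1,-0.2],[0,0.006,0,2,10,0,-0.2]]' 45
python3 - <<'E'
from h import *
st();hd();p,o=shot('wrist','w29')
nets(p,[('pot0','mark_of')])
plan([.563,-.353,.25],-90,-.2,vmax=35)
E
```

```text
t: 34.58
tool_pos: [0.5584, -0.3379, 0.3199]
tool_rot: [-3.131, -0.001, 0.044]
contact_force: [0.2, -0.0, -0.1]
opening: 0.0515
t 34.58 pos [ 0.5584 -0.3379  0.3199] rot [-3.131e+00 -1.000e-03  4.400e-02] F [ 0.2 -0.  -0.1] op 0.0515 q [-0.66  0.19  1.61 -0.01  1.37  0.91]
head -89.95
pot0 [([0.567, -0.351, 0.0], 0.89)]
rows 3
[[-0.004,0.01,0.0,2,6,23,-0.2],[-0.004,0.01,0.0,2,6,23,-0.2],[-0.004,0.01,0.0,2,6,23,-0.2]]
```

View pics/w29.png

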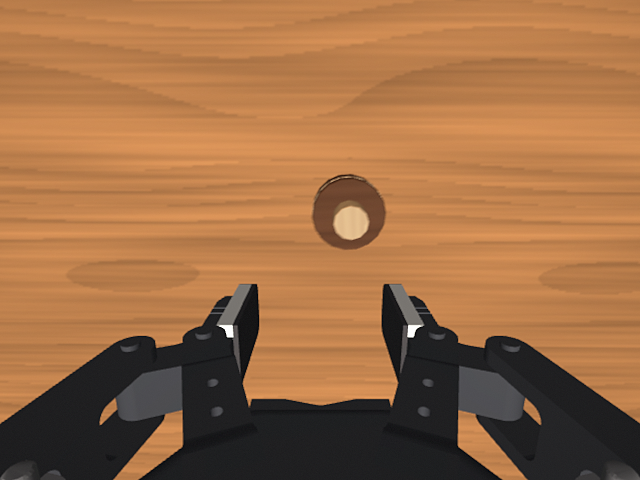

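```bash
python3 -m crank '[[0,0.01,0,2,6,25,-0.2],[0,0.01,0,2,6,25,-0.2],[0,0.01,0,2,4,28,-0.2],[0,0,0,0,0,0,-0.2]]' 45
python3 - <<'E'
from h import *
st();hd();p,o=shot('wrist','w30')
nets(p,[('pot0','mark_of')])
plan([.563,-.353,.207],-90,-.2,vmax=35)
E
```

```text
t: 35.02
tool_pos: [0.5639, -0.3458, 0.2373]
tool_rot: [-3.124, -0.007, -0.002]
contact_force: [-1.1, 1.2, -1.1]
opening: 0.0513
t 35.02 pos [ 0.5639 -0.3458  0.2373] rot [-3.124e+00 -7.000e-03 -2.000e-03] F [-1.1  1.2 -1.1] op 0.0513 q [-0.66  0.29  1.64  0.02  1.22  0.9 ]
head -89.74
pot0 [([0.564, -0.354, 0.003], 0.77)]
rows 2
[[-0.006,-0.004,0.003,-1,3,18,-0.2],[-0.006,-0.004,0.003,-1,3,18,-0.2]]
```

View pics/w30.png

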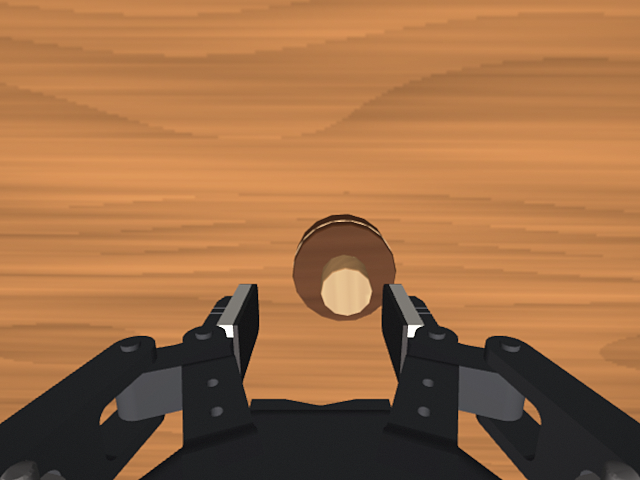

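```bash
python3 - <<'E'
from h import *
p,o=shot('wrist')
print(pix2plane(p,o,(347,292),.052))
E
python3 -m crank '[[-0.016,-0.004,0,-1,4,14,-0.2],[0,0,0,0,3,6,-0.2],[0,0,0,0,0,0,-0.2]]' 45
python3 - <<'E'
from h import *
st();hd();p,o=shot('wrist','w31')
nets(p,[('pot0','mark_of')])
plan([.563,-.353,.207],-90,-.2,vmax=35)
E
```

```text
[ 0.56171254 -0.35844097  0.052     ]
t: 35.42
tool_pos: [0.5681, -0.3536, 0.2328]
tool_rot: [3.128, 0.013, 0.023]
contact_force: [-0.4, 0.4, -0.2]
opening: 0.0511
t 35.42 pos [ 0.5681 -0.3536  0.2328] rot [3.128 0.013 0.023] F [-0.4  0.4 -0.2] op 0.0511 q [-0.67  0.3   1.63 -0.    1.19  0.9 ]
head -89.54
pot0 [([0.565, -0.354, 0.0], 0.86)]
rows 1
[[0.013,-0.015,0.008,-6,-1,26,-0.2]]
```

View pics/w31.png

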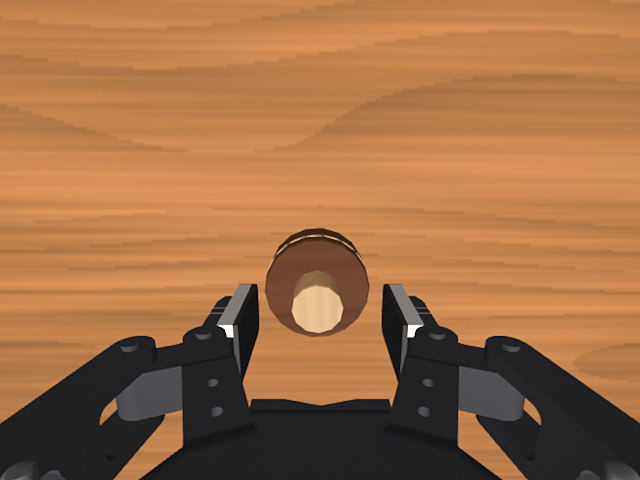

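```bash
python3 - <<'E'
from h import *
p,o=shot('wrist')
print(pix2plane(p,o,(318,309),.052))
E
python3 -m crank '[[0.013,-0.015,0,-6,0,14,-0.2],[0,0,0,0,0,8,-0.2],[0,0,0,0,0,4,-0.2],[0,0,0,0,0,0,-0.2]]' 45
python3 - <<'E'
from h import *
st();hd();p,o=shot('wrist','w32')
plan([.563,-.354,.207],-90,-.2,vmax=35)
E
```

```text
[ 0.56155899 -0.35634871  0.052     ]
t: 35.9
tool_pos: [0.5622, -0.3541, 0.2074]
tool_rot: [3.141, 0.012, 0.002]
contact_force: [-0.3, 0.2, 0.1]
opening: 0.0513
t 35.9 pos [ 0.5622 -0.3541  0.2074] rot [3.141e+00 1.200e-02 2.000e-03] F [-0.3  0.2  0.1] op 0.0513 q [-0.67  0.33  1.65  0.    1.16  0.89]
head -89.55
rows 1
[[0.001,-0.001,0.008,1,0,1,-0.2]]
```

View pics/w32.png

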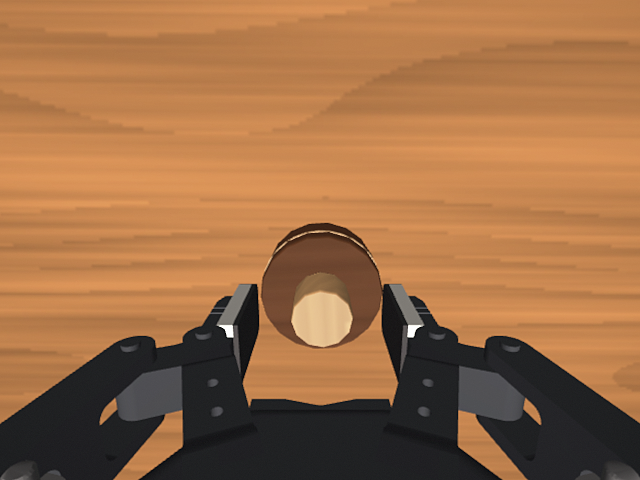

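Knob top at (322,319): centred exactly at the grasp point. Close and lift.

```bash
python3 -m crank '[[0,0,0,0,0,1,0.1],[0,0,0,0,0,0,0.2],[0,0,0,0,0,0,0.5],[0,0,0,0,0,0,1],[0,0,0,0,0,0,1],[0,0,0,0,0,0,1]]' 60
python3 -m crank '[[0,0,0,0,0,-15,1],[0,0,0,0,0,-30,1],[0,0,0,0,0,-35,1],[0,0,0,0,0,-30,1],[0,0,0,0,0,0,1]]' 60
python3 - <<'E'
from h import *
st();hd();p,o=shot('wrist','w33')
plan([.6186,.1045,.325],-90,1,vmax=36)
E
```

```text
t: 36.45
tool_pos: [0.5626, -0.3544, 0.207]
tool_rot: [3.14, 0.012, 0.003]
contact_force: [0.5, 1.0, 0.3]
opening: 0.0218
t: 36.87
tool_pos: [0.5614, -0.3534, 0.3208]
tool_rot: [-3.138, -0.012, 0.006]
contact_force: [1.4, 0.2, 1.3]
opening: 0.0216
t 36.87 pos [ 0.5614 -0.3534  0.3208] rot [-3.138 -0.012  0.006] F [1.4 0.2 1.3] op 0.0216 q [-0.67  0.2   1.59  0.    1.35  0.89]
head -89.55
rows 13
[[0.0,0.0,0.001,5,-35,0,1],[0.0,0.0,0.001,5,-35,0,1],[0.0,0.0,0.001,5,-35,0,1],[0.0,0.0,0.001,5,-35,0,1],[0.0,0.0,0.001,5,-35,0,1],[0.0,0.0,0.001,5,-35,0,1],[0.0,0.0,0.001,5,-35,0,1],[0.0,0.0,0.001,5,-35,0,1]]
[[0.0,0.0,0.001,5,-35,0,1],[0.0,0.0,0.001,5,-35,0,1],[0.0,0.0,0.001,4,-35,0,1],[0.0,0.0,0.001,4,-35,0,1],[0.0,0.0,0.001,4,-35,0,1]]
```

View pics/w33.png

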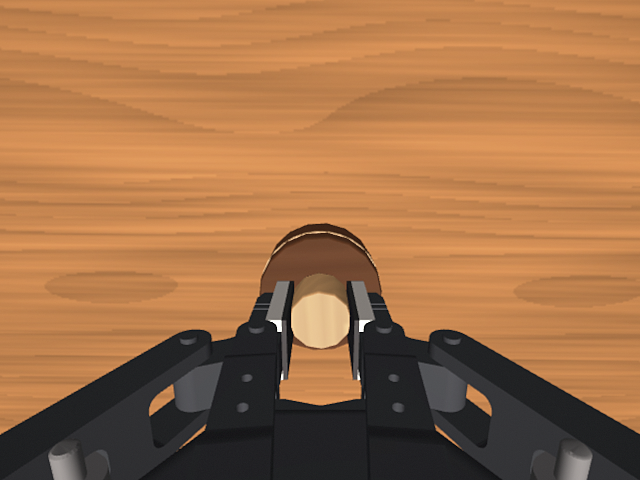

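```bash
python3 -m crank '[[0,0,0,3,-20,0,1],[0,0,0,5,-35,0,1],[0,0,0,5,-35,0,1],[0,0,0,5,-35,-1,1],[0,0,0,5,-35,-1,1],[0,0,0,5,-35,-1,1],[0,0,0,5,-35,-1,1],[0,0,0,5,-35,-1,1]]' 60
python3 - <<'E'
from h import *
st();hd();
plan([.6186,.1045,.315],-90,1,vmax=36)
E
```

```text
t: 37.58
tool_pos: [0.5951, -0.0838, 0.3192]
tool_rot: [-3.136, 0.008, 0.02]
contact_force: [0.9, -0.5, -0.1]
opening: 0.0218
t 37.58 pos [ 0.5951 -0.0838  0.3192] rot [-3.136  0.008  0.02 ] F [ 0.9 -0.5 -0.1] op 0.0218 q [-0.26  0.07  1.74  0.    1.34  1.31]
head -90.31
rows 6
[[-0.001,0.002,-0.001,4,-31,1,1],[-0.001,0.002,-0.001,4,-31,1,1],[-0.001,0.002,-0.001,4,-31,1,1],[-0.001,0.002,-0.001,4,-31,1,1],[-0.001,0.002,-0.001,4,-31,1,1],[-0.001,0.002,-0.001,4,-31,1,1]]
```

```bash
python3 -m crank '[[0,0.002,0,4,-31,0,1],[0,0.002,0,4,-31,0,1],[0,0.002,0,4,-31,0,1],[0,0.002,0,4,-31,0,1],[0,0.002,0,4,-28,0,1],[0,0.002,0,4,-18,0,1],[0,0,0,0,0,0,1]]' 60
python3 - <<'E'
from h import *
st();hd();p,o=shot('wrist','w34')
im=p['image'].astype(int)
plan([.619,.1045,.26],-90,1,vmax=25)
nets(p,[('pad2','mark_of')])
E
```

```text
t: 38.17
tool_pos: [0.616, 0.1017, 0.3118]
tool_rot: [-3.133, -0.003, 0.021]
contact_force: [0.3, -0.2, -1.1]
opening: 0.0217
t 38.17 pos [0.616  0.1017 0.3118] rot [-3.133e+00 -3.000e-03  2.100e-02] F [ 0.3 -0.2 -1.1] op 0.0217 q [0.04 0.13 1.69 0.01 1.33 1.61]
head -89.89
rows 3
[[-0.002,0.005,0.0,1,-1,17,1],[-0.002,0.005,0.0,1,-1,17,1],[-0.002,0.005,0.0,1,-1,17,1]]
pad2 [([0.583, 0.178, 0.031], 0.91), ([0.55, 0.238, 0.03], 0.82), ([0.615, 0.106, 0.032], 0.8), ([0.514, 0.306, 0.026], 0.58)]
```

View pics/w34.png

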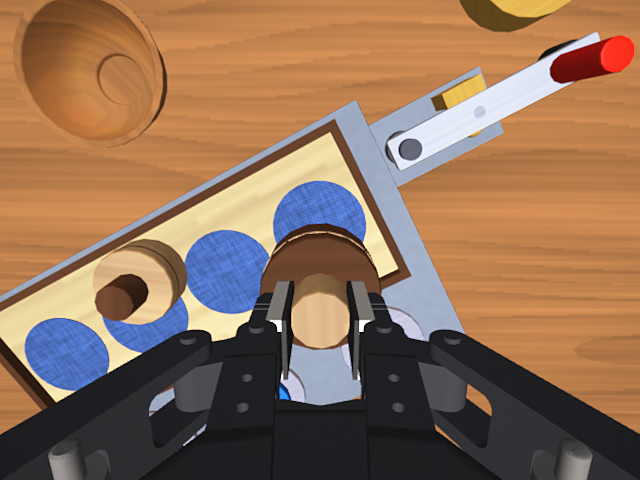

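```bash
python3 -m crank '[[0,0.005,0,1,-1,18,1],[0,0.005,0,1,-1,20,1],[0,0.005,0,0,0,20,1],[0,0,0,0,0,5,1],[0,0,0,0,0,0,1]]' 60
python3 - <<'E'
from h import *
st();hd();p,o=shot('wrist','w35')
plan([.6187,.1047,.237],-90,1,vmax=25)
E
```

```text
t: 38.68
tool_pos: [0.6171, 0.0958, 0.2465]
tool_rot: [-3.138, 0.009, -0.002]
contact_force: [-0.6, 0.8, -0.1]
opening: 0.0217
t 38.68 pos [0.6171 0.0958 0.2465] rot [-3.138e+00  9.000e-03 -2.000e-03] F [-0.6  0.8 -0.1] op 0.0217 q [0.03 0.19 1.73 0.   1.21 1.61]
head -90.33
rows 1
[[-0.004,-0.001,-0.006,2,-9,10,1]]
```

View pics/w35.png

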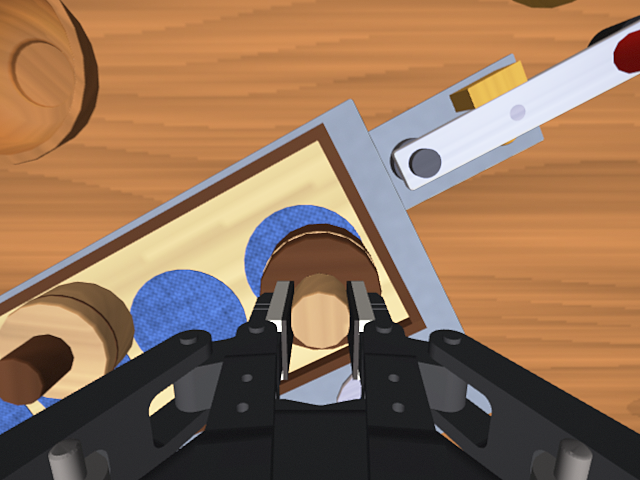

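```bash
python3 -m crank '[[-0.004,0,0,2,-6,0,1],[0,0,0,0,-3,2,1],[0,0,0,0,0,2,1],[0,0,0,0,0,0,1]]' 60
python3 - <<'E'
from h import *
st();hd();p,o=shot('wrist','w36')
plan([.6187,.1047,.237],-90,1,vmax=25)
E
```

```text
t: 39.07
tool_pos: [0.6207, 0.1041, 0.2465]
tool_rot: [3.141, -0.013, 0.01]
contact_force: [-0.4, -0.0, -1.0]
opening: 0.0219
t 39.07 pos [0.6207 0.1041 0.2465] rot [ 3.141 -0.013  0.01 ] F [-0.4 -0.  -1. ] op 0.0219 q [ 0.05  0.2   1.72 -0.    1.21  1.63]
head -90.46
rows 1
[[0.001,-0.007,-0.008,-2,-1,10,1]]
```

View pics/w36.png

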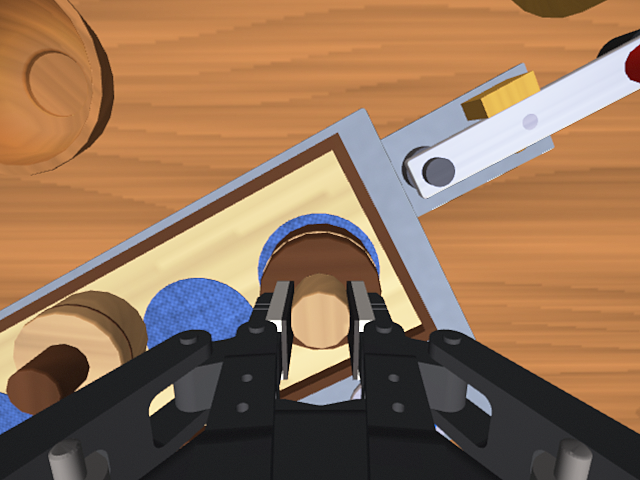

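```bash
python3 - <<'E'
from h import *
p,o=shot('wrist')
print(pix2plane(p,o,(319,213.5),.03)-[.033,0,0],pix2plane(p,o,(320.5,224.5),.0395)-[.027,0,0], pix2plane(p,o,(258,268),.03),pix2plane(p,o,(380,262),.03))
E
python3 -m crank '[[0,-0.004,0,0,0,5,1],[0,0,0,0,0,4,1],[0,0,0,0,0,2,1],[0,0,0,0,0,0,1]]' 60
python3 - <<'E'
from h import *
st();hd();p,o=shot('wrist','w37')
E
```

```text
[0.61685403 0.1030957  0.03      ] [0.61911246 0.10236022 0.0395    ] [0.61999117 0.13649377 0.03      ] [0.62291891 0.07029365 0.03      ]
t: 39.5
tool_pos: [0.6215, 0.1042, 0.2365]
tool_rot: [3.141, -0.012, 0.009]
contact_force: [1.2, -0.5, 0.4]
opening: 0.0218
t 39.5 pos [0.6215 0.1042 0.2365] rot [ 3.141 -0.012  0.009] F [ 1.2 -0.5  0.4] op 0.0218 q [ 0.05  0.22  1.73 -0.    1.19  1.63]
head -90.45
```

View pics/w37.png

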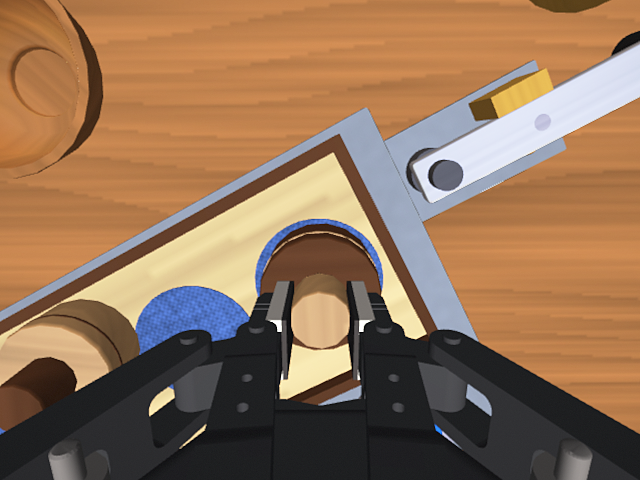

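```bash
python3 -m crank '[[0,-0.004,0,-2,0,-2,1],[0,0,0,-2,0,0,1],[0,0,0,0,0,2,1],[0,0,0,0,0,0,1]]' 60
python3 - <<'E'
from h import *
st();hd();p,o=shot('wrist','w38')
E
```

```text
t: 39.88
tool_pos: [0.617, 0.1042, 0.2366]
tool_rot: [3.141, -0.012, 0.0]
contact_force: [0.2, -0.5, -1.4]
opening: 0.0222
t 39.88 pos [0.617  0.1042 0.2366] rot [ 3.141 -0.012  0.   ] F [ 0.2 -0.5 -1.4] op 0.0222 q [ 0.05  0.21  1.74 -0.    1.2   1.63]
head -90.45
```

View pics/w38.png

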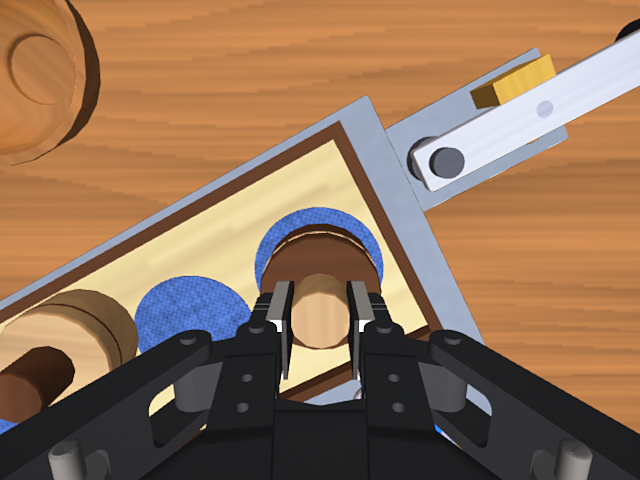

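```bash
python3 -m crank '[[0,0,0,2,0,0,1],[0,0,0,0,0,0,1]]' 60
python3 - <<'E'
from h import *
st();p,o=shot('wrist','w39'); print(pix2plane(p,o,(319,208.5),.03)-pix2plane(p,o,(319,224.5),.03))
cv2.imwrite('pics/z39.png',cv2.resize(p['image'][190:300,230:410,::-1],None,fx=4,fy=4))
E
```

```text
t: 40.1
tool_pos: [0.6189, 0.1042, 0.2366]
tool_rot: [3.141, -0.012, -0.0]
contact_force: [0.3, -0.7, -0.0]
opening: 0.0215
t 40.1 pos [0.6189 0.1042 0.2366] rot [ 3.141 -0.012 -0.   ] F [ 0.3 -0.7 -0. ] op 0.0215 q [ 0.05  0.21  1.73 -0.    1.2   1.63]
[ 8.06800579e-03 -6.23625774e-05  0.00000000e+00]
```

View pics/z39.png

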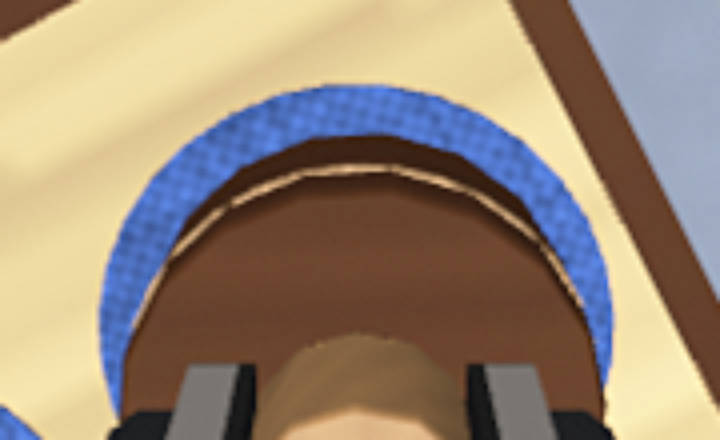

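```bash
python3 -m crank '[[0,0,0,0,0,1,1],[0,0,0,0,0,0,0.4],[0,0,0,0,0,0,0.2],[0,0,0,0,0,0,0],[0,0,0,0,0,0,-0.2],[0,0,0,0,0,0,-0.2]]' 60
python3 -m crank '[[0,0,0,0,0,-20,-0.2],[0,0,0,0,0,-38,-0.2],[0,0,0,0,0,-38,-0.2],[0,0,0,-20,0,-30,-0.2],[0,0,0,-35,0,-30,-0.2],[0,0,0,-35,0,-20,-0.2],[0,0,0,-20,0,0,-0.2],[0,0,0,0,0,0,-0.2]]' 60
python3 - <<'E'
from h import *
st();p,o=shot('wrist','w40'); nets(p,[('pot0','mark_of'),('pad0','mark_of')])
p,o=shot('side','d40'); nets(p,[('pot0','mark_of'),('leg_grip','mark_of')])
p,o=shot('scene','s40'); nets(p,[('pot0','mark_of')])
E
```

```text
t: 40.65
tool_pos: [0.6193, 0.1043, 0.2364]
tool_rot: [3.141, -0.012, 0.0]
contact_force: [0.5, -0.4, 0.2]
opening: 0.0514
t: 41.32
tool_pos: [0.5093, 0.1048, 0.4146]
tool_rot: [3.141, -0.014, -0.01]
contact_force: [0.2, 0.2, -0.5]
opening: 0.0514
t 41.32 pos [0.5093 0.1048 0.4146] rot [ 3.141 -0.014 -0.01 ] F [ 0.2  0.2 -0.5] op 0.0514 q [ 0.06 -0.21  1.84 -0.    1.51  1.64]
pot0 [([0.623, 0.107, 0.03], 0.64)]
pad0 [([0.512, 0.308, 0.03], 0.97), ([0.582, 0.177, 0.029], 0.94), ([0.549, 0.235, 0.027], 0.57)]
pot0 [([0.328, -0.347, 0.003], 0.96), ([0.617, 0.105, 0.029], 0.86), ([0.584, 0.23, 0.028], 0.82)]
leg_grip [([0.722, -0.052, 0.057], 0.86)]
pot0 [([0.616, 0.106, 0.028], 0.78), ([0.328, -0.35, -0.002], 0.78), ([0.585, 0.223, 0.03], 0.72)]
```

View pics/w40.png

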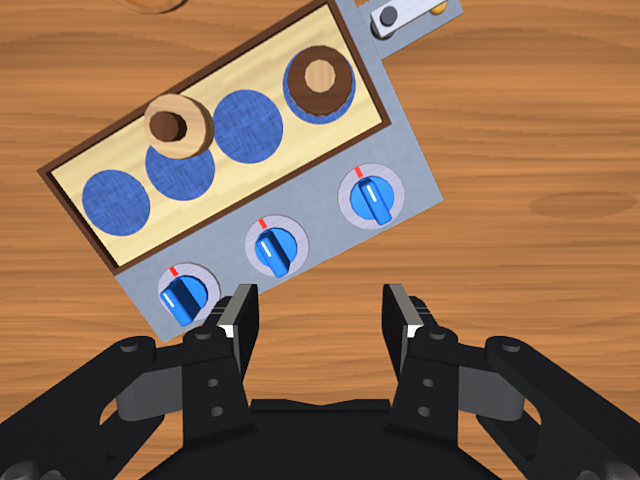

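View pics/d40.png

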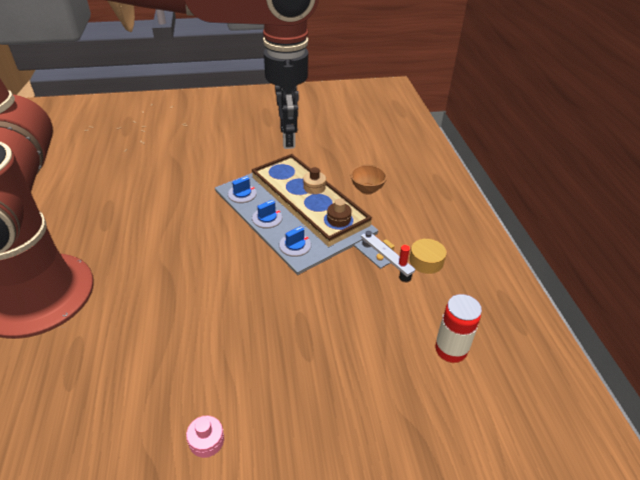

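View pics/s40.png

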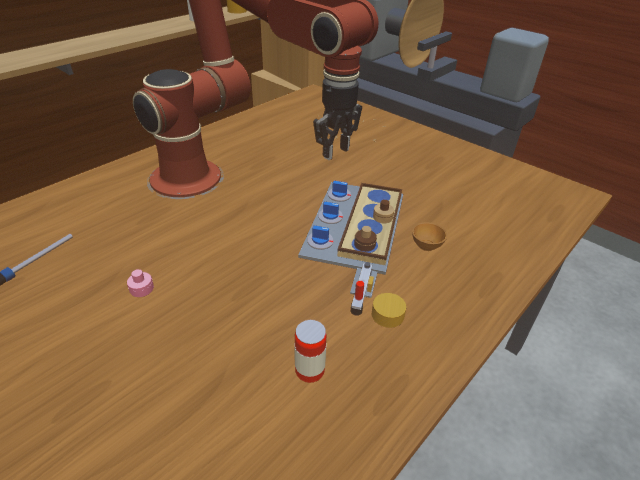

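Run:
```python
from h import *
plan([.583,.227,.32],-90,-.2,vmax=36)
```

```text
rows 5
[[0.0,0.002,-0.002,14,-25,18,-0.2],[0.0,0.002,-0.002,14,-25,18,-0.2],[0.0,0.002,-0.002,14,-25,18,-0.2],[0.0,0.002,-0.002,14,-25,18,-0.2],[0.0,0.002,-0.002,14,-25,18,-0.2]]
```

```bash
python3 -m crank '[[0,0.002,0,14,-25,14,-0.2],[0,0.002,0,14,-25,16,-0.2],[0,0.002,0,14,-25,18,-0.2],[0,0.002,0,14,-25,18,-0.2],[0,0.002,0,14,-20,18,-0.2],[0,0,0,0,0,0,-0.2]]' 45
python3 - <<'E'
from h import *
st();hd();p,o=shot('wrist','w41'); nets(p,[('pot0','mark_of'),('pad0','mark_of')])
plan([.584,.227,.26],-90,-.2,vmax=36)
E
```

```text
t: 42.22
tool_pos: [0.5893, 0.2272, 0.321]
tool_rot: [3.139, -0.023, -0.001]
contact_force: [-1.4, -0.5, -0.9]
opening: 0.0512
t 42.22 pos [0.5893 0.2272 0.321 ] rot [ 3.139e+00 -2.300e-02 -1.000e-03] F [-1.4 -0.5 -0.9] op 0.0512 q [ 0.25  0.13  1.67 -0.    1.34  1.84]
head -90.85
pot0 [([0.62, 0.108, 0.03], 0.77), ([0.586, 0.227, 0.029], 0.61), ([0.549, 0.24, 0.029], 0.19)]
pad0 [([0.55, 0.236, 0.029], 0.81), ([0.588, 0.176, 0.028], 0.76)]
rows 2
[[0.001,-0.003,-0.008,-3,-1,33,-0.2],[0.001,-0.003,-0.008,-3,-1,33,-0.2]]
```

View pics/w41.png

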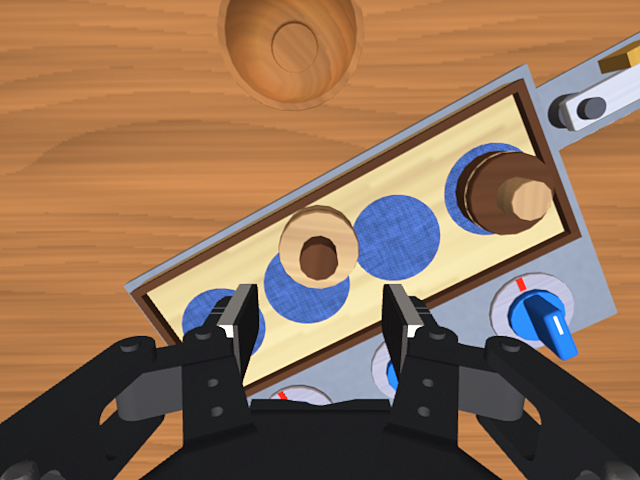

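```bash
python3 - <<'E'
from h import *
p,o=shot('wrist'); print(pix2plane(p,o,(319,258),.082))
E
python3 -m crank '[[0,-0.003,0,-2,0,28,-0.2],[0,0,0,-1,0,25,-0.2],[0,0,0,0,0,8,-0.2],[0,0,0,0,0,0,-0.2]]' 45
python3 - <<'E'
from h import *
st();hd();p,o=shot('wrist','w42'); plan([.585,.226,.237],-90,-.2,vmax=36)
E
```

```text
[0.58419468 0.22355859 0.082     ]
t: 42.75
tool_pos: [0.5883, 0.2214, 0.2744]
tool_rot: [-3.14, 0.034, -0.029]
contact_force: [-0.5, 0.2, -0.0]
opening: 0.0514
t 42.75 pos [0.5883 0.2214 0.2744] rot [-3.14   0.034 -0.029] F [-0.5  0.2 -0. ] op 0.0514 q [ 0.24  0.17  1.71 -0.    1.24  1.84]
head -91.23
rows 2
[[-0.001,-0.01,-0.011,-2,-2,19,-0.2],[-0.001,-0.01,-0.011,-2,-2,19,-0.2]]
```

View pics/w42.png

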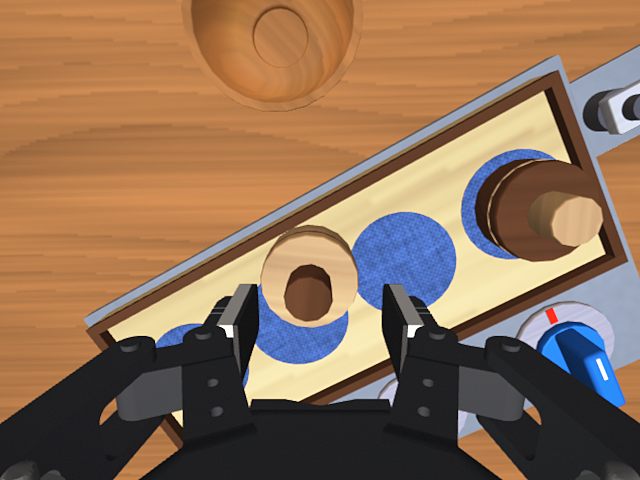

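```bash
python3 -m crank '[[0,-0.01,-0.01,-1,-4,12,-0.2],[0,-0.01,-0.01,-1,-2,10,-0.2],[0,0,0,0,0,4,-0.2],[0,0,0,0,0,0,-0.2]]' 45
python3 - <<'E'
from h import *
st();hd();p,o=shot('wrist','w43'); plan([.585,.227,.237],-90,-.2,vmax=36)
E
```

```text
t: 43.13
tool_pos: [0.5886, 0.2276, 0.2535]
tool_rot: [-3.138, 0.001, -0.011]
contact_force: [0.4, -0.1, 0.4]
opening: 0.0512
t 43.13 pos [0.5886 0.2276 0.2535] rot [-3.138e+00  1.000e-03 -1.100e-02] F [ 0.4 -0.1  0.4] op 0.0512 q [0.25 0.2  1.72 0.   1.22 1.82]
head -90.05
rows 1
[[-0.004,-0.007,-0.001,-4,1,17,-0.2]]
```

View pics/w43.png

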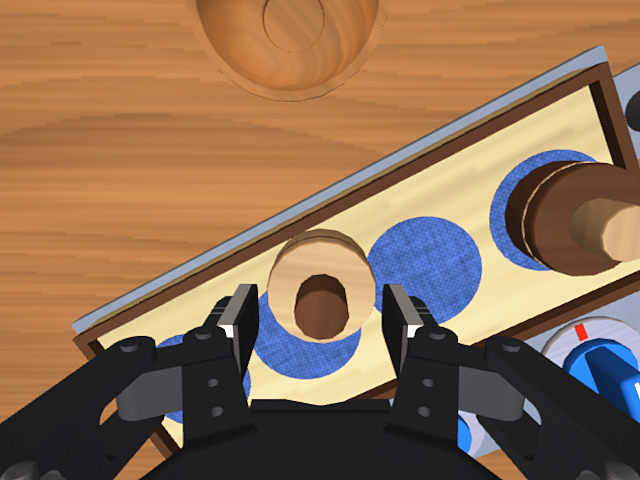

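```bash
python3 -m crank '[[0,-0.005,0,-3,0,10,-0.2],[0,0,0,-1,0,7,-0.2],[0,0,0,0,0,3,-0.2],[0,0,0,0,0,0,-0.2]]' 45
python3 - <<'E'
from h import *
st();hd();p,o=shot('wrist','w44'); plan([.585,.227,.237],-90,-.2,vmax=36)
E
```

```text
t: 43.52
tool_pos: [0.5848, 0.2281, 0.2329]
tool_rot: [-3.138, 0.001, -0.005]
contact_force: [-0.4, -0.2, -0.7]
opening: 0.0512
t 43.52 pos [0.5848 0.2281 0.2329] rot [-3.138e+00  1.000e-03 -5.000e-03] F [-0.4 -0.2 -0.7] op 0.0512 q [0.25 0.22 1.73 0.   1.19 1.82]
head -90.03
rows 1
[[-0.004,-0.004,0.0,0,1,-4,-0.2]]
```

View pics/w44.png

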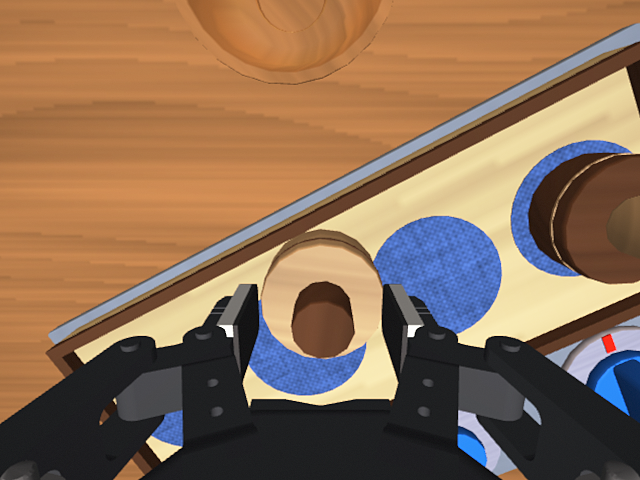

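```bash
python3 -m crank '[[0,0,0,-1,0,-4,-0.1],[0,0,0,-1,0,0,0.1],[0,0,0,0,0,0,0.2],[0,0,0,0,0,0,0.5],[0,0,0,0,0,0,1],[0,0,0,0,0,0,1],[0,0,0,0,0,0,1]]' 50
python3 - <<'E'
from h import *
st();hd();p,o=shot('wrist','w45')
E
```

```text
t: 44.15
tool_pos: [0.583, 0.2281, 0.2386]
tool_rot: [-3.137, 0.001, -0.008]
contact_force: [-0.3, 0.5, -1.5]
opening: 0.0222
t 44.15 pos [0.583  0.2281 0.2386] rot [-3.137e+00  1.000e-03 -8.000e-03] F [-0.3  0.5 -1.5] op 0.0222 q [0.25 0.21 1.74 0.   1.19 1.82]
head -90.03
```

View pics/w45.png

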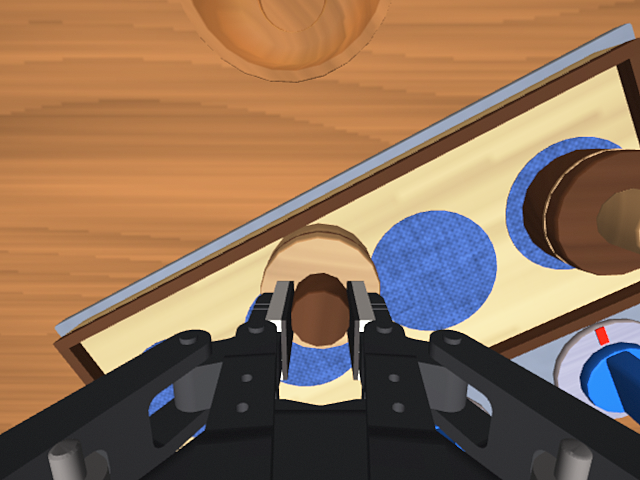

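```bash
python3 -m crank '[[0,0,0,0,0,-10,1],[0,0,0,-4,0,-3,1],[0,0,0,-10,-3,0,1],[0,0,0,-10,-3,0,1],[0,0,0,-8,-2,0,1],[0,0,0,0,0,0,1]]' 60
python3 - <<'E'
from h import *
st();hd();p,o=shot('wrist','w46'); plan([.5487,.2368,.2385],-90,1,vmax=36)
E
```

```text
t: 44.7
tool_pos: [0.5476, 0.2367, 0.2527]
tool_rot: [-3.137, 0.002, -0.007]
contact_force: [-0.2, -0.2, 0.2]
opening: 0.0218
t 44.7 pos [0.5476 0.2367 0.2527] rot [-3.137e+00  2.000e-03 -7.000e-03] F [-0.2 -0.2  0.2] op 0.0218 q [0.28 0.12 1.8  0.   1.21 1.85]
head -90.06
rows 1
[[-0.005,-0.005,-0.001,1,0,14,1]]
```

View pics/w46.png

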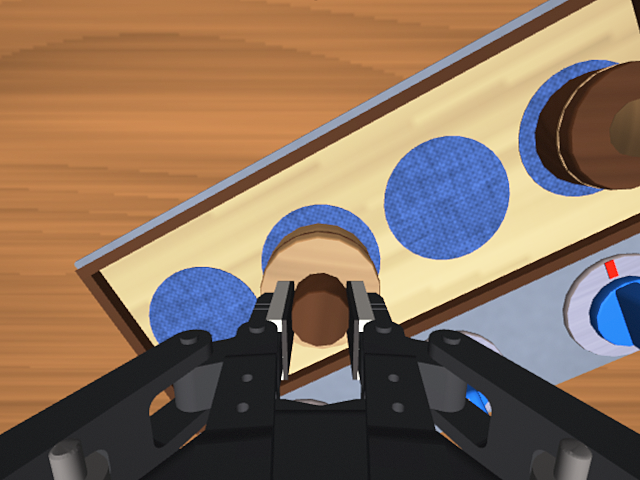

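```bash
python3 -m crank '[[0,0,0,0,0,6,1],[0,0,0,0,0,6,1],[0,0,0,0,0,2,1],[0,0,0,0,0,0,1]]' 60
python3 - <<'E'
from h import *
st();p,o=shot('wrist','w47')
cv2.imwrite('pics/z47.png',cv2.resize(p['image'][190:300,230:410,::-1],None,fx=4,fy=4))
E
```

```text
t: 45.08
tool_pos: [0.5482, 0.237, 0.2384]
tool_rot: [-3.137, 0.001, -0.01]
contact_force: [-2.9, 0.1, 6.9]
opening: 0.0222
t 45.08 pos [0.5482 0.237  0.2384] rot [-3.137e+00  1.000e-03 -1.000e-02] F [-2.9  0.1  6.9] op 0.0222 q [0.28 0.14 1.81 0.   1.18 1.85]
```

View pics/z47.png

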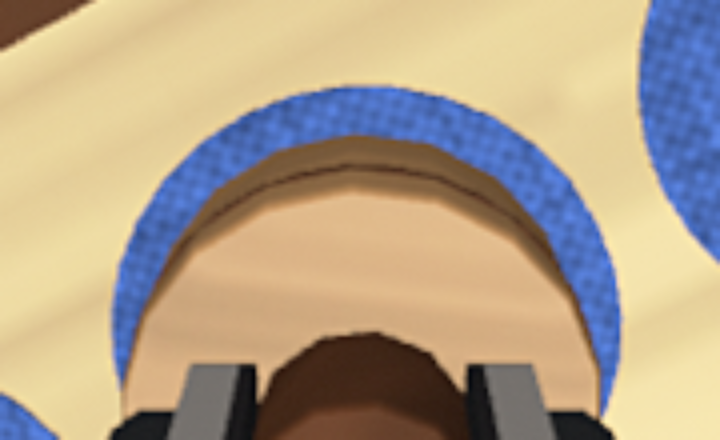

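```bash
python3 -m crank '[[0,0,0,0,0,0,0.4],[0,0,0,0,0,0,0.2],[0,0,0,0,0,0,0],[0,0,0,0,0,0,-0.2],[0,0,0,0,0,0,-0.2]]' 60
python3 -m crank '[[0,0,0,0,0,-20,-0.2],[0,0,0,0,0,-38,-0.2],[0,0,0,0,0,-38,-0.2],[0,0,0,-20,0,-30,-0.2],[0,0,0,-25,0,-30,-0.2],[0,0,0,-25,0,-20,-0.2],[0,0,0,-10,0,0,-0.2],[0,0,0,0,0,0,-0.2]]' 60
python3 - <<'E'
from h import *
st();p,o=shot('wrist','w48'); nets(p,[('pot0','mark_of'),('pad0','mark_of')])
p,o=shot('side','d48'); nets(p,[('pot0','mark_of'),('leg_grip','mark_of')])
p,o=shot('scene','s48'); nets(p,[('pot0','mark_of')])
E
```

```text
t: 45.55
tool_pos: [0.5491, 0.2366, 0.2378]
tool_rot: [-3.137, 0.002, -0.011]
contact_force: [0.5, 0.5, -0.4]
opening: 0.0508
t: 46.22
tool_pos: [0.4651, 0.2351, 0.4201]
tool_rot: [-3.138, 0.005, -0.004]
contact_force: [0.0, -0.6, -0.9]
opening: 0.0513
t 46.22 pos [0.4651 0.2351 0.4201] rot [-3.138  0.005 -0.004] F [ 0.  -0.6 -0.9] op 0.0513 q [ 0.32 -0.21  1.83  0.    1.51  1.9 ]
pot0 [([0.553, 0.234, 0.032], 0.81), ([0.621, 0.104, 0.028], 0.73)]
pad0 [([0.584, 0.174, 0.031], 0.84), ([0.513, 0.302, 0.03], 0.56)]
pot0 [([0.614, 0.106, 0.03], 0.82), ([0.328, -0.35, 0.004], 0.78), ([0.549, 0.243, 0.028], 0.68)]
leg_grip [([0.719, -0.052, 0.052], 0.73)]
pot0 [([0.33, -0.35, -0.002], 0.89), ([0.619, 0.104, 0.027], 0.84), ([0.551, 0.236, 0.032], 0.62)]
```

View pics/w48.png

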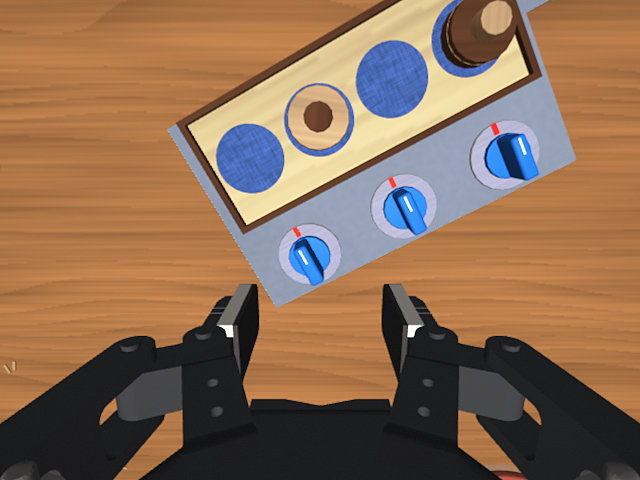

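View pics/d48.png

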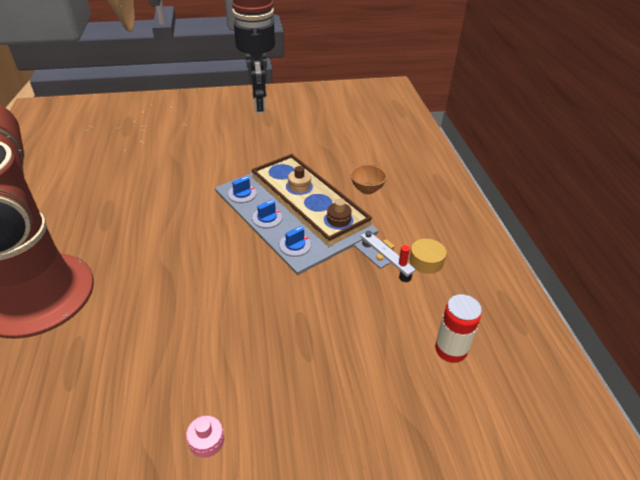

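Run:
```python
from h import *
im=cv2.imread('pics/w48.png'); cv2.imwrite('pics/z48.png',cv2.resize(im[110:300,265:565],None,fx=2.6,fy=2.6,interpolation=cv2.INTER_CUBIC))
```

```text
(no output)
```

View pics/z48.png

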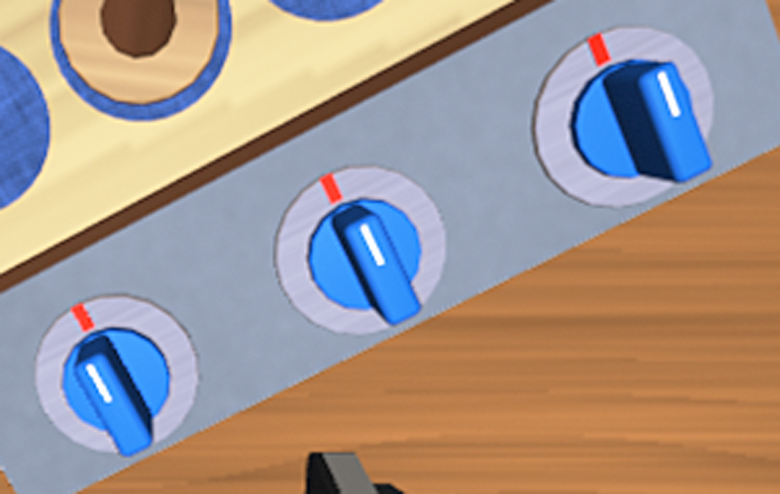

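Run:
```python
from h import *
p=eyes.get_image('wrist'); o=ctrl.get_obs()
k=2.6
for n,a,b in [('a',(90,365),(108,402)),('b',(364,225),(379,264)),('c',(662,75),(675,115)),('a bar',(88,352),(137,448)),('b bar',(359,215),(405,315)),('c bar',(657,68),(697,172))]:
    A=pix2plane(p,o,(265+a[0]/k,110+a[1]/k),.057);B=pix2plane(p,o,(265+b[0]/k,110+b[1]/k),.057)
    print(n,np.degrees(np.arctan2(*(A-B)[1::-1])).round(1))
ctrl.finish_job()
```

```text
a 24.0
b 23.7
c 25.5
a bar 25.2
b bar 27.2
c bar 28.3
the job is handed in; nothing more can be done
```

The stand is ready and loaded, and I handed the job in at about 46 s of the 210 s allowed.

- **Leg:** I pushed the post along its arc until it snapped against the brass stop. The contact force there was about 25 N, and later pictures show the leg still out.
- **Bolts:** I turned bolts c, b and a clockwise, in that order, until each resisted at its stop. The wrist torque there was 1.6 to 2.6 N m. In the last picture all three striped ends are at their red ticks. By rough pixel measurement the bars head 25–28° and the shorter stripes 24–25.5°, against 28° for the stand; I put the gap down to measuring error.
- **Pots:** Only pot0 (pale) and pot1 (dark) were on the bench, besides the pink look-alike. Pot0 is on pad2 and pot1 is on pad0.
- **Knock:** Pot0 was knocked against the rim after I first placed it, so I picked it up and set it back. Close-ups just before each release showed both pots within about 1 mm of their pad centres. The networks' final readings scatter by about 5 mm around the same spots.
- **Other things:** The pink look-alike, can, tin and bowl stayed where they were, and the gripper was clear of everything at hand-in.

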